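Strip the worn disc from the bench lap

TASK

The abrasive disc on the small bench lap is worn and has to come off. Its black clamp knob has a left-hand thread: turn it clockwise, gently and by feel, just up to its stop where it lets go, never forcing it, and lift it straight off; then lift the disc off by its hub. Set both down softly on the wooden ware board, side by side, each flat on its underside.

Things in the scene. Friction and masses are not known exactly. Their poses are not given: they have to be found in the camera images.
- lap: small bench lap, fixed, its spindle locked: grey-green round body 148 mm wide with a dark pan, splash guard 85 mm high round its back (+x half), switch box at its front (-x). Origin: centre of its underside on the table; z up along the spindle. A sprung flange under the disc pushes disc and knob up with about 10 N
- spindle: fixed upright steel spindle of the lap, hidden in knob and disc; origin on its axis at the lap's underside, z up. Two-start left-hand quick-release thread, its top 113 mm up, then a 9 mm pilot pin, tip 136 mm up. Its yaw is where it happened to stop; where the thread begins is not marked, so how far the knob must turn has to be felt
- knob: loose black clamp knob, 140 g, 46 mm high: round skirt 48 mm wide, 20 mm high; bar grip above it, 50 mm along its x, 20 mm wide (y), to the top. Origin: centre of the underside, about 99 mm above the table at first. Turning takes about 0.15 N m; 0.8 to 2 rad clockwise from above it meets a firm stop, having risen 1 to 3 mm; it lifts off only in the last 0.1 rad before the stop
- disc: loose worn grinding disc, 104 mm wide, 12 mm thick, dark, with an aluminium hub 42 mm wide, the part to grip, whose top is 34 mm above the underside. Bore 31 mm, on the spindle's 29 mm shoulder. Origin: centre of the underside, 65 mm above the table at first and 68 mm once the knob is off; z up through the hub. 0.16 to 0.25 kg
- ware_board: plain wooden ware board lying on the table, fixed, 240 mm along its x, 160 mm along its y, 12 mm thick. Origin: centre of its underside; z up
Things that resemble listed ones, but are neither listed nor needed, are in the scene too. What is shaped like the knob but orange or turquoise is not meant.

How it is judged:
On the way, in this order (a step that is already met when the one before it is completed fails the run):
1. the knob is unlocked and lifted clear of the spindle while the disc is still on it (z of knob in the frame of spindle above 0.14 m and z of disc in the frame of spindle below 0.08 m), for 0.1 s.
2. the disc is lifted clear of the spindle (z of disc in the frame of spindle above 0.14 m), for 0.1 s.
At the end, for the whole second after the job is handed in: knob and disc at rest (under 20 mm/s), upright within 0.1 rad, each with its underside on the ware board (within 4 mm of the board's top) and its centre within the board's edges, so not on each other (x of knob in the frame of ware_board between -0.12 and 0.12 m and y of knob in the frame of ware_board between -0.08 and 0.08 m and z of each of knob, disc in the frame of ware_board below 0.016 m and angle between each of knob, disc's own z axis and vertical below 0.1 rad and x of disc in the frame of ware_board between -0.12 and 0.12 m and y of disc in the frame of ware_board between -0.08 and 0.08 m and linear speed of each of knob, disc below 0.02 m/s); the robot touches nothing.
It fails at once if the knob is forced against the spindle (more than 65 N between them): pulled hard before it is free, cranked on past its stop (about 0.3 N m more than free turning is safe), or squeezed far off centre (contact force between knob and spindle above 65 N).
It fails at once if the knob or the brittle disc is dropped or thrown down on the ware board (faster than 0.7 m/s close above it) ((linear speed of disc above 0.7 m/s and z of disc in the frame of ware_board below 0.05 m and horizontal distance between disc and ware_board below 0.2 m) or (linear speed of knob above 0.7 m/s and z of knob in the frame of ware_board below 0.05 m and horizontal distance between knob and ware_board below 0.2 m)).
It also fails if it takes over 72 s, if anything falls off the work surface, if the arm or the gripper's body presses on something with over 40 N, if the wrist force passes 120 N, or if a joint passes its speed limit or range.

ROBOT

A 6-joint arm with a two-finger parallel gripper is mounted at the origin on a cart in front of the work surface, level with it; the furniture and walls round the work are solid. World frame = base frame: x ahead of the robot, y to its left, z up, the work surface at z = 0. Lengths are in m, angles in rad, forces in N, time in s.
With the tool pointing down it reaches from about 0.35 to 0.725 m from the base axis. Payload 4.3 kg.
Tool frame: the origin (TCP) lies midway between the tips of the shut fingers; the grasp point (between the pads) lies 19 mm behind it; z points along the fingers, x is the direction in which the jaws open and shut, and the axes are right-handed (so a half turn about z gives the same grasp; the last joint's range is limited). The gripper opens to 85 mm and grips with 20 to 120 N. Pads are 22 mm wide; open, the fingers measure 114 mm over their backs; the gripper's body (76 mm by 85 mm) begins 54 mm behind the grasp point. The pads swing forward as they close: fully open they stand 13 mm farther back than shut.
Start: joints at [-0.11, 0.377, 0.081, 1.274, 0, 1.46], TCP at [0.575, 0, 0.231] pointing down, gripper open.
Joint ranges: [-2.72, 2.72], [-0.84, 1.66], [-1.02, 1.22], [-1.77, 2.12], [-1.37, 1.28], [-3.14, 3.14]. Speed limits (rad/s): [2.57, 2.57, 3.14, 3.14, 3.14, 3.14].

INTERFACE

Orientations are given as a unit quaternion [w, x, y, z].
In Python, from plant import env, capture gives the robot as it stands.
- The arm moves only by the shell command python3 -m jog 'ROWS' [FORCE]. ROWS is JSON, a list of rows, each a list of 5 numbers: the opening, from 0 (shut) to 1 (fully open), then the shift along the tool's x, y, z in cm, then the turn about the tool's z in rad. In form: [[hand, x, y, z, turn], ...]. A call has 1 to 12 rows; each row is the pose to reach, as a shift and turn from the pose commanded when the call began, along the tool's axes at that moment; what a row does not reach only later rows make up. A row lasts 1/12 s, in which the tool goes at most 41.7 mm and 7.16 degrees, less where a joint would pass 70% of its speed; a pose out of reach is approached as far as the arm can. A call with a gripper value outside its range is refused whole. The fingers move at their own pace and stop on an object; FORCE is the grip in N (left out, the last holds). Time passes only in rows, so rows that repeat a pose let the fingers close. It gives the time, the measured TCP pose, the force and the opening at its end, in the units of the state.
- env.read_state(): the state, without advancing time (a new reading comes with each control period).
- capture(name): name is "scene" or "side" or "wrist"; returns a dict with "color" (384x512x3 uint8, red, green, blue), "fx", "fy", "cx", "cy" (pixels), "R" (3x3) and "t" (3): a world point X has camera coordinates R X + t. Camera axes: x right, y down, z forward; pixel columns grow to the right and rows downward; lengths in m; the calibration is good to about 2 mm. The wrist camera is an equidistant fisheye: a pixel r from the principal point sees the ray r / f radians off the axis. A picture is of the moment at which its call begins. There is no depth.
- env.hand_in(): hands the job in, once; it reports no verdict.
The state is a dict: "time_s": time; "joint_pos": joint angles; "dq": joint speeds; "tau": joint torques, N m; "tcp_pos": TCP position; "tool_rot": TCP orientation; "wrist_force": force on the tool from outside, world axes, zero at the start; "ft_torque": the same for the moment, N m; "opening": finger opening in m.
Only numpy, scipy, OpenCV 4.12 (cv2) and the standard library are available. Lean on these libraries where they do the work, as an engineer would, in place of code of your own. Each camera call takes 0.05 s, during which the arm holds its last target.

## Working session

There is one attempt and no reset: what is moved stays moved. The work goes in short steps, Python scripts to look and compute and a shell command to move; the robot and the scene stay as the last step left them, time stands still between calls to the robot, and variables do not carry over. Pictures are saved under pics/ and viewed, and the job is handed in when it is done.

```bash
ls; mkdir -p pics
python3 - <<'E'
from plant import env,capture
import cv2
s=env.read_state();print(s)
for n in("scene","side","wrist"):
    c=capture(n);cv2.imwrite(f"pics/{n}0.png",c["color"][:,:,::-1]);print(n,c["fx"],c["fy"],c["cx"],c["cy"],c["R"],c["t"])
E
```

```text
pics
{'time_s': 0.0, 'joint_pos': array([-1.10271428e-01,  3.78050645e-01,  7.96584874e-02,  1.27444105e+00,
        2.54113545e-05,  1.46050771e+00]), 'dq': array([ 0.00161075, -0.000926  ,  0.00144973, -0.00041262, -0.00015736,
       -0.00144637]), 'tau': array([ 5.03441061e-04, -4.63600910e+01,  2.69876987e+01,  2.07655923e-02,
       -6.74222474e-05, -6.15417605e-06]), 'tcp_pos': array([5.74342211e-01, 1.03262438e-04, 2.30380620e-01]), 'tool_rot': array([-1.24714642e-04,  9.99999481e-01,  8.57929580e-06, -1.01085573e-03]), 'wrist_force': array([-0.01399145,  0.73027297,  0.12583473]), 'ft_torque': array([-0.00208956,  0.02596055, -0.00118029]), 'opening': 0.08529304785799197}
scene 394.0225416198043 394.0225416198043 258.8173916624864 190.5980688703883 [[ 0.48566214 -0.87411301  0.00766415]
 [-0.38449677 -0.22148606 -0.8961619 ]
 [ 0.78504428  0.43228507 -0.44366102]] [-0.40818236  0.21507307  0.56506202]
side 361.02114919881933 361.02114919881933 253.4181723559559 187.5518271740224 [[-0.92224584 -0.38621152 -0.01741462]
 [-0.16489853  0.43370916 -0.88583568]
 [ 0.34967282 -0.81408662 -0.46367218]] [0.39881806 0.25640781 0.55132389]
wrist 297.3186396354542 297.3186396354542 254.59675009570128 186.45684155336713 [[ 9.99999232e-01  6.57208814e-04 -1.05030414e-03]
 [ 9.14528347e-04 -9.63457259e-01  2.67860549e-01]
 [-8.35882831e-04 -2.67861304e-01 -9.63457121e-01]] [-0.57335966 -0.03504288  0.37791786]
```

View pics/scene0.png

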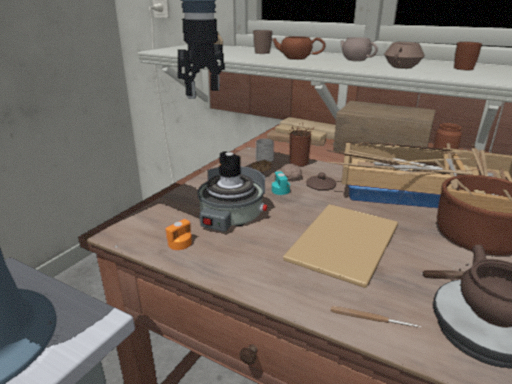

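View pics/side0.png

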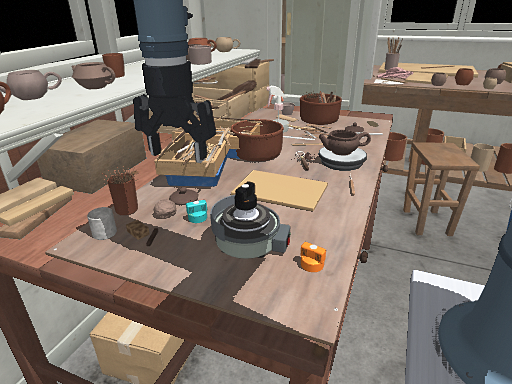

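View pics/wrist0.png

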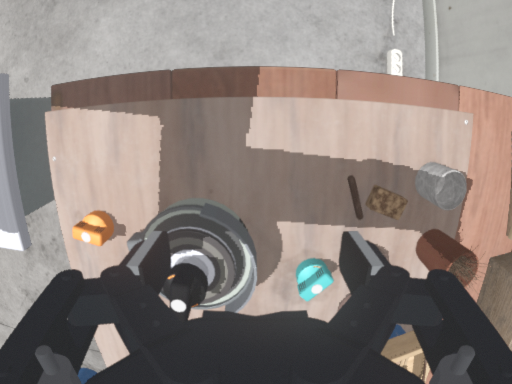

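Run:
```python
import cv2,numpy as np
a=cv2.imread("pics/scene0.png");b=cv2.imread("pics/side0.png");w=cv2.imread("pics/wrist0.png")
f=lambda im,x,y,ww,h,s:cv2.resize(im[y:y+h,x:x+ww],None,fx=s,fy=s,interpolation=cv2.INTER_CUBIC)
cv2.imwrite("pics/c1.png",f(a,185,140,100,100,6))
cv2.imwrite("pics/c2.png",f(b,200,170,100,100,6))
cv2.imwrite("pics/c3.png",f(w,120,190,150,130,5))
```

```text
(no output)
```

View pics/c1.png

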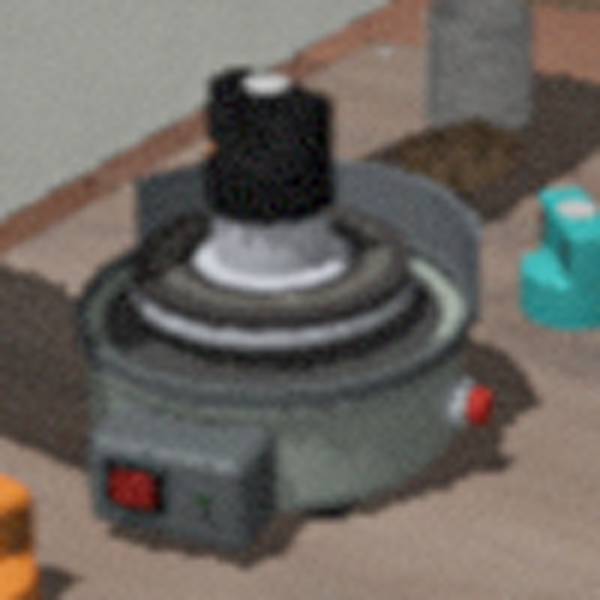

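View pics/c2.png

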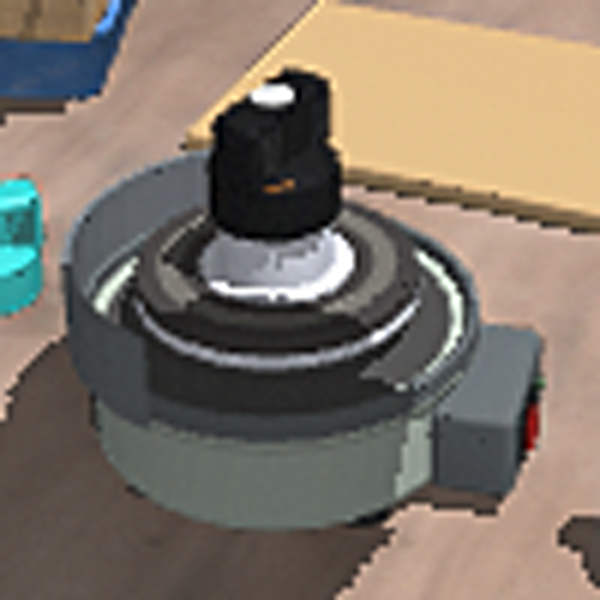

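View pics/c3.png

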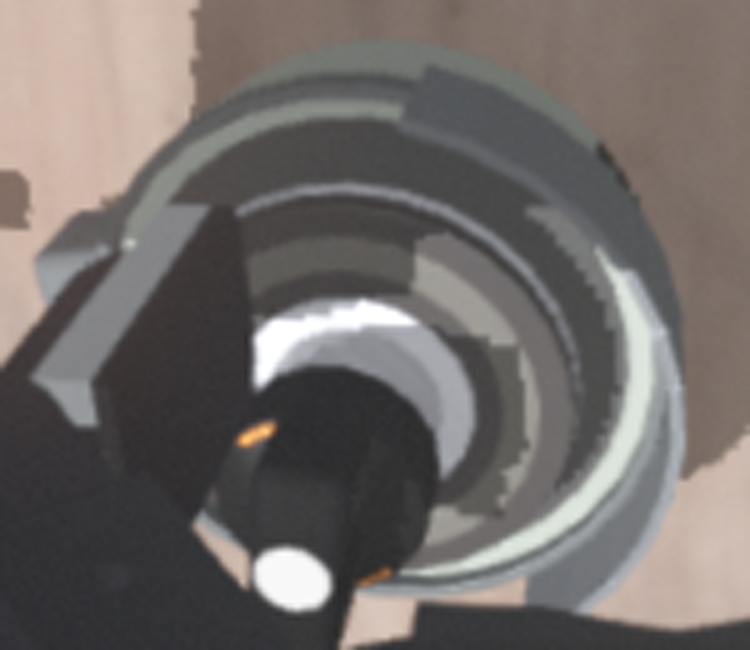

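```bash
cat > h.py <<'E'
import numpy as np,cv2
from scipy.optimize import least_squares
def ray(c,u,v):
    d=np.array([(u-c["cx"])/c["fx"],(v-c["cy"])/c["fy"]]);
    if c.get("fish"):
        r=np.hypot(*d); q=np.array([d[0]/r*np.sin(r),d[1]/r*np.sin(r),np.cos(r)]) if r>0 else np.array([0,0,1.])
    else: q=np.array([d[0],d[1],1.])
    R=np.array(c["R"]);t=np.array(c["t"]); q=q/np.linalg.norm(q)
    return -R.T@t,R.T@q
def onz(c,u,v,z):
    o,d=ray(c,u,v); return o+d*(z-o[2])/d[2]
def proj(c,X):
    p=np.asarray(X)@np.array(c["R"]).T+np.array(c["t"])
    if c.get("fish"):
        r=np.hypot(p[...,0],p[...,1]);th=np.arctan2(r,p[...,2]);k=th/np.maximum(r,1e-9)
        return np.stack([c["cx"]+c["fx"]*k*p[...,0],c["cy"]+c["fy"]*k*p[...,1]],-1)
    return np.stack([c["cx"]+c["fx"]*p[...,0]/p[...,2],c["cy"]+c["fy"]*p[...,1]/p[...,2]],-1)
def tri(rs):
    A=0;b=0
    for o,d in rs:
        M=np.eye(3)-np.outer(d,d);A=A+M;b=b+M@o
    X=np.linalg.solve(A,b);return X,[np.linalg.norm((np.eye(3)-np.outer(d,d))@(X-o)) for o,d in rs]
def cap(n,f=None):
    from plant import capture
    c=capture(n);c["fish"]=n=="wrist"
    if f: cv2.imwrite(f"pics/{f}.png",c["color"][:,:,::-1])
    return c
def crop(f,x,y,w,h,s,o):
    im=cv2.imread(f"pics/{f}.png")[y:y+h,x:x+w];cv2.imwrite(f"pics/{o}.png",cv2.resize(im,None,fx=s,fy=s,interpolation=cv2.INTER_CUBIC))
E
python3 - <<'E'
from h import *
import pickle
C={n:cap(n) for n in("scene","side","wrist")}
pickle.dump({k:{a:b for a,b in v.items() if a!="color"} for k,v in C.items()},open("cams0.pkl","wb"))
s,d,w=C["scene"],C["side"],C["wrist"]
P=dict(s=(228.8,153.5),d=(244.8,185.3),w=(178.1,305.1))
print(tri([ray(s,*P['s']),ray(d,*P['d']),ray(w,*P['w'])]))
print(tri([ray(s,*P['s']),ray(d,*P['d'])]))
for c,p in((s,P['s']),(d,P['d']),(w,P['w'])): print(onz(c,*p,.145))
# orange marks in wrist, guess heights .118
for u,v in((257,433),(375,577)): 
  for z in(.105,.118): print('m',z,onz(w,120+u/5-.5,190+v/5-.5,z))
# hub white ring outer edge etc
for nm,p in(("board s",(332,207)),("s",(397,238)),("s",(354,278)),("s",(288,257))): print(nm,onz(s,*p,.012))
for nm,p in(("board d",(250,172)),("d",(327,187)),("d",(319,208)),("d",(232,191))): print(nm,onz(d,*p,.012))
E
python3 -c "
from h import *
crop('scene0',280,195,130,90,6,'c4');crop('side0',222,160,120,60,6,'c5')"
```

```text
(array([ 0.49810271, -0.11662675,  0.14428097]), [np.float64(0.0011196285797068712), np.float64(0.0005813789324679588), np.float64(0.0007419796893183841)])
(array([ 0.49757672, -0.11631265,  0.14440378]), [np.float64(0.0007587567343689959), np.float64(0.0007587567343688836)])
[ 0.49452101 -0.11790435  0.145     ]
[ 0.49799696 -0.1165297   0.145     ]
[ 0.49894593 -0.11648899  0.145     ]
m 0.105 [ 0.48266514 -0.10834333  0.105     ]
m 0.118 [ 0.48708483 -0.09980712  0.118     ]
m 0.105 [ 0.50548157 -0.14696609  0.105     ]
m 0.118 [ 0.50879569 -0.13655841  0.118     ]
board s [ 0.61598657 -0.31716819  0.012     ]
s [ 0.55722949 -0.47496287  0.012     ]
s [ 0.39161868 -0.43674992  0.012     ]
s [ 0.39046688 -0.31189181  0.012     ]
board d [ 0.62781373 -0.43954101  0.012     ]
d [ 0.38338152 -0.42453824  0.012     ]
d [ 0.37697394 -0.30269229  0.012     ]
d [ 0.62577364 -0.30643431  0.012     ]
```

View pics/c4.png

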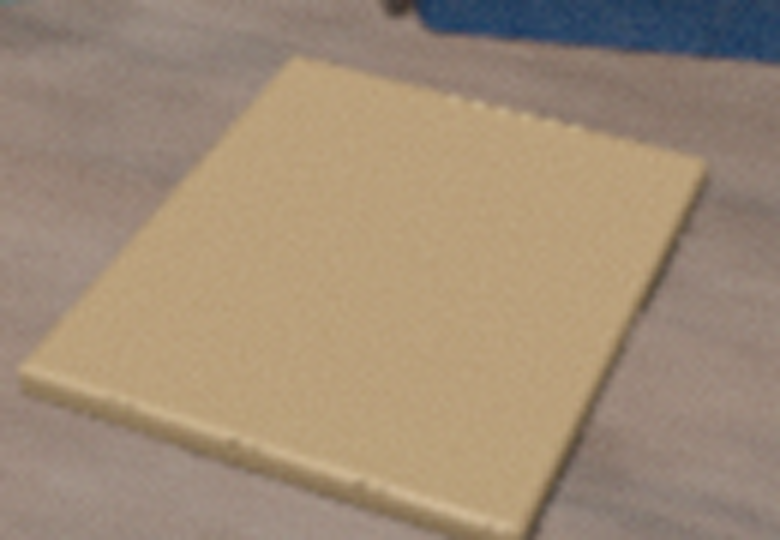

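View pics/c5.png

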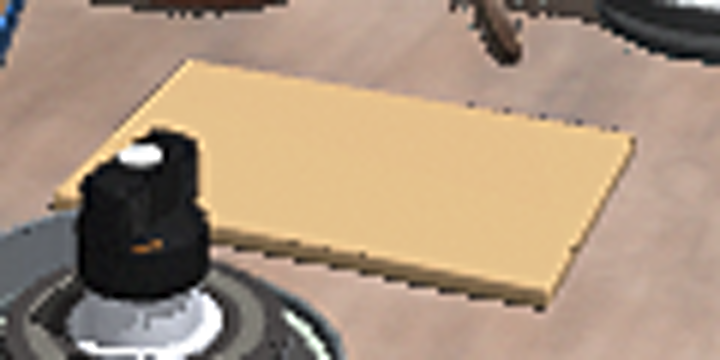

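```bash
cat >> h.py <<'E'
def circ(x,y,z,r,n=60):
    a=np.linspace(0,2*np.pi,n);return np.stack([x+r*np.cos(a),y+r*np.sin(a),0*a+z],-1)
def bar(x,y,z,yaw,l=.05,w=.02):
    p=np.array([[l/2,w/2],[l/2,-w/2],[-l/2,-w/2],[-l/2,w/2],[l/2,w/2]]);c,s=np.cos(yaw),np.sin(yaw)
    return np.c_[x+p[:,0]*c-p[:,1]*s,y+p[:,0]*s+p[:,1]*c,np.full(5,z)]
def overlay(c,f,curves,x,y,w,h,s,o):
    im=cv2.imread(f"pics/{f}.png")[y:y+h,x:x+w];im=cv2.resize(im,None,fx=s,fy=s,interpolation=cv2.INTER_CUBIC)
    for i,k in enumerate(curves):
        p=(proj(c,k)+.5-[x,y])*s
        cv2.polylines(im,[np.int32(p).reshape(-1,1,2)],False,[(0,255,0),(0,255,255),(255,0,255),(255,255,0)][i%4],1)
    cv2.imwrite(f"pics/{o}.png",im)
E
python3 - <<'E'
from h import *
import pickle
C=pickle.load(open("cams0.pkl","rb"))
x,y,yaw=.498,-.117,np.radians(30.6)
K=[bar(x,y,.145,yaw),circ(x,y,.119,.024),circ(x,y,.065+.012,.052),circ(x,y,.099,.024),bar(x,y,.119,yaw)]
overlay(C["scene"],"scene0",K,185,140,100,100,5,"o1")
overlay(C["side"],"side0",K,200,170,100,100,5,"o2")
overlay(C["wrist"],"wrist0",K,120,190,150,130,5,"o3")
a,b,c=[cv2.imread(f"pics/o{i}.png") for i in(1,2,3)]
cv2.imwrite("pics/o12.png",cv2.resize(np.hstack([a,b]),None,fx=.8,fy=.8))
s,d=C["scene"],C["side"]
for p in((296,60),(706,165),(515,538),(22,370)): print(onz(s,280+p[0]/6-.5,195+p[1]/6-.5,.012))
print()
for p in((190,62),(634,140),(545,295),(52,200)): print(onz(d,222+p[0]/6-.5,160+p[1]/6-.5,.012))
E
```

```text
[ 0.62388544 -0.30663398  0.012     ]
[ 0.62177738 -0.4620754   0.012     ]
[ 0.38520611 -0.45820934  0.012     ]
[ 0.38837485 -0.30294686  0.012     ]

[ 0.62478657 -0.45779498  0.012     ]
[ 0.38865383 -0.45051394  0.012     ]
[ 0.39198449 -0.29336702  0.012     ]
[ 0.62584918 -0.29484968  0.012     ]
```

View pics/o12.png

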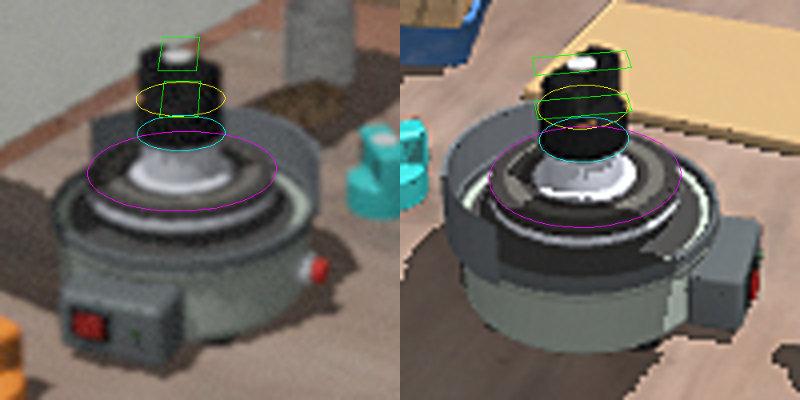

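View pics/o3.png

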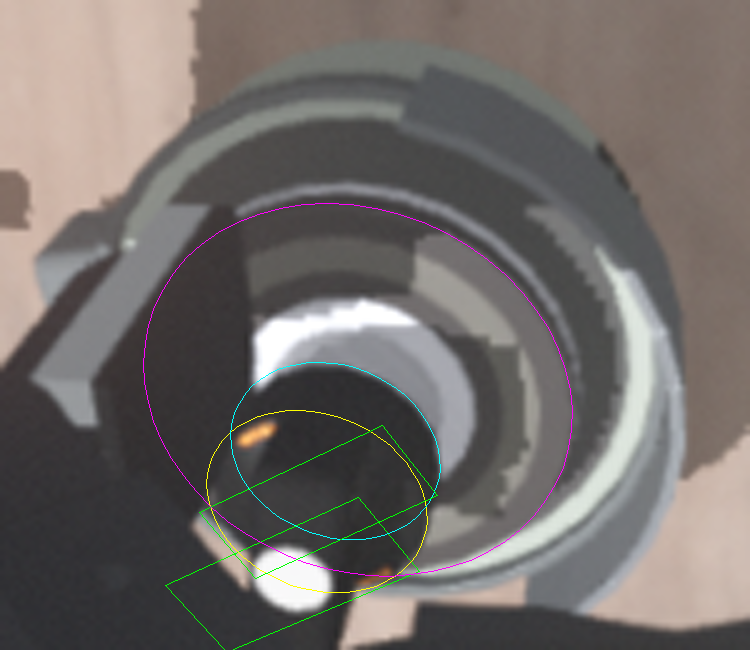

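Run:
```python
from h import *
import pickle
C=pickle.load(open("cams0.pkl","rb"))
x,y=.498,-.117
rows=[]
for deg in(75,90,105,120,135):
    yaw=np.radians(deg)
    K=[bar(x,y,.145,yaw),bar(x,y,.119,yaw)]
    overlay(C["scene"],"scene0",K,212,145,36,40,5,"t1")
    overlay(C["side"],"side0",K,225,175,40,40,5,"t2")
    overlay(C["wrist"],"wrist0",K,150,260,60,60,3,"t3")
    rows.append(np.vstack([cv2.resize(cv2.imread(f"pics/t{i}.png"),(155,180)) for i in(1,2,3)]))
cv2.imwrite("pics/o4.png",np.hstack(rows))
```

```text
(no output)
```

View pics/o4.png

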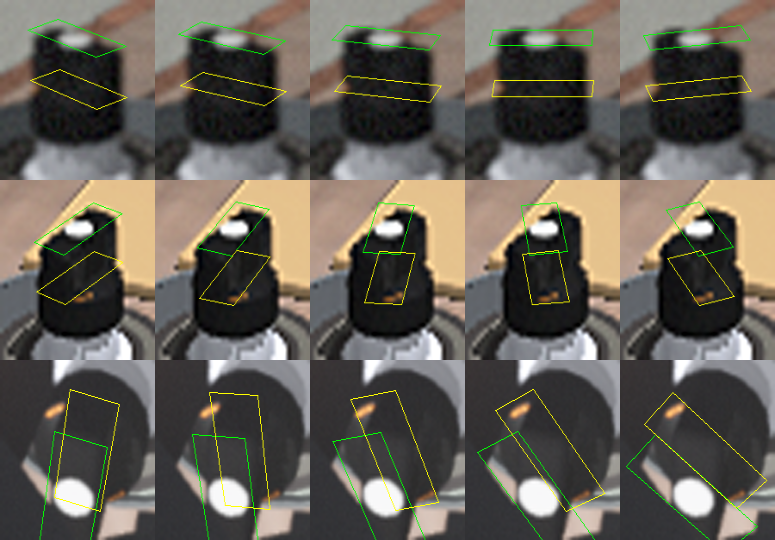

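```bash
python3 -m jog '[[1,-3,4,0,-0.12],[1,-5,8,0,-0.24],[1,-7.6,11.7,0,-0.36],[1,-7.6,11.7,0,-0.48],[1,-7.6,11.7,0,-0.6],[1,-7.6,11.7,0,-0.72],[1,-7.6,11.7,0,-0.84],[1,-7.6,11.7,0,-0.96],[1,-7.6,11.7,0,-1.08],[1,-7.6,11.7,0,-1.2],[1,-7.6,11.7,0,-1.32],[1,-7.6,11.7,0,-1.44]]' 60; python3 -m jog '[[1,0,0,0,-0.12],[1,0,0,0,-0.24],[1,0,0,0,-0.36],[1,0,0,0,-0.48],[1,0,0,0,-0.6],[1,0,0,0,-0.72],[1,0,0,0,-0.84],[1,0,0,0,-0.96],[1,0,0,0,-1.08],[1,0,0,0,-1.2],[1,0,0,0,-1.32],[1,0,0,0,-1.44]]'; python3 -m jog '[[1,0,0,0,-0.09],[1,0,0,0,-0.09]]'
python3 - <<'E'
from h import *
from plant import env
import pickle
w=cap("wrist","wrist1");s=env.read_state();print(s['joint_pos'],s['tcp_pos'],s['tool_rot'])
x,y=.498,-.117
w.pop("color");pickle.dump(w,open("w1.pkl","wb"));print(proj(w,np.array([[x,y,.145],[x,y,.119]])))
E
```

```text
time_s: 1.3
tcp_pos: [0.499, -0.117, 0.2313]
tool_rot: [-0.0, 0.75, 0.662, -0.0]
wrist_force: [-0.6, -0.2, 0.4]
opening: 0.0857
time_s: 2.3
tcp_pos: [0.499, -0.117, 0.2313]
tool_rot: [-0.0, 0.127, 0.992, 0.0]
wrist_force: [0.2, 0.5, 0.1]
opening: 0.0855
time_s: 2.47
tcp_pos: [0.499, -0.117, 0.2313]
tool_rot: [0.0, 0.085, 0.996, 0.0]
wrist_force: [0.4, -0.4, -0.3]
opening: 0.0855
[-3.54116756e-01  2.49888238e-01 -9.69986474e-02  1.22386273e+00
  1.82547814e-06 -1.75137863e+00] [ 0.49899297 -0.11699013  0.23131099] [ 2.27659996e-05  8.66583958e-02  9.96238085e-01 -5.28940169e-06]
[[254.76869012 191.50782625]
 [254.77754778 183.1889526 ]]
```

View pics/wrist1.png

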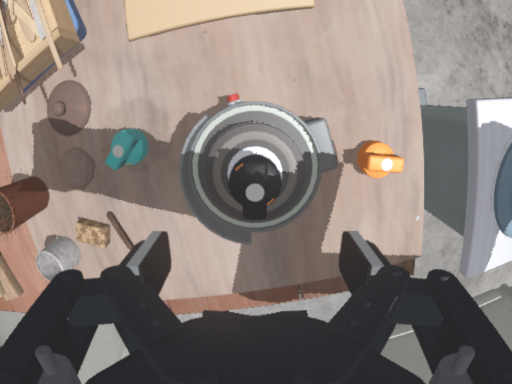

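Run:
```python
from h import *
import pickle
w=pickle.load(open("w1.pkl","rb"))
crop("wrist1",215,140,80,90,6,"c6")
x,y=.499,-.117
K=[bar(x,y,.145,np.radians(80)),circ(x,y,.119,.024),circ(x,y,.077,.052),bar(x,y,.119,np.radians(80))]
overlay(w,"wrist1",K,215,140,80,90,6,"o5")
cv2.imwrite("pics/o56.png",cv2.resize(np.hstack([cv2.imread("pics/c6.png"),cv2.imread("pics/o5.png")]),None,fx=.83,fy=.83))
```

```text
(no output)
```

View pics/o56.png

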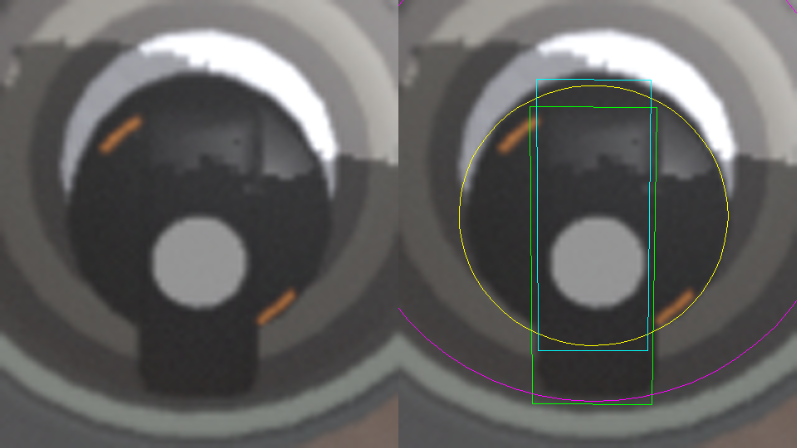

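```bash
python3 -m jog '[[1,0.1,0,2,0],[1,0.1,0,4,0],[1,0.1,0,6,0],[1,0.1,0,8,0],[1,0.1,0,9.5,0],[1,0.1,0,10.4,0],[1,0.1,0,10.9,0],[1,0.1,0,10.9,0],[0.6,0.1,0,10.9,0],[0.4,0.1,0,10.9,0],[0.4,0.1,0,10.9,0]]' 60
python3 - <<'E'
from h import *
from plant import env
cap("wrist","wrist2");c=cap("side","side2");cap("scene","scene2");s=env.read_state();print(s['tcp_pos'],s['wrist_force'],s['ft_torque'],s['opening'])
crop("wrist2",130,100,250,190,3,"c7");crop("side2",200,150,100,80,5,"c8");crop("scene2",190,120,100,80,5,"c9")
E
```

```text
time_s: 3.43
tcp_pos: [0.499, -0.1171, 0.1234]
tool_rot: [0.001, 0.086, 0.996, -0.0]
wrist_force: [0.5, -0.1, 0.5]
opening: 0.0517
[ 0.49854071 -0.1170131   0.12296294] [ 0.59302622 -0.34574485  0.44738121] [-0.00262098 -0.03211695 -0.02321999] 0.034592259943225
```

View pics/c7.png

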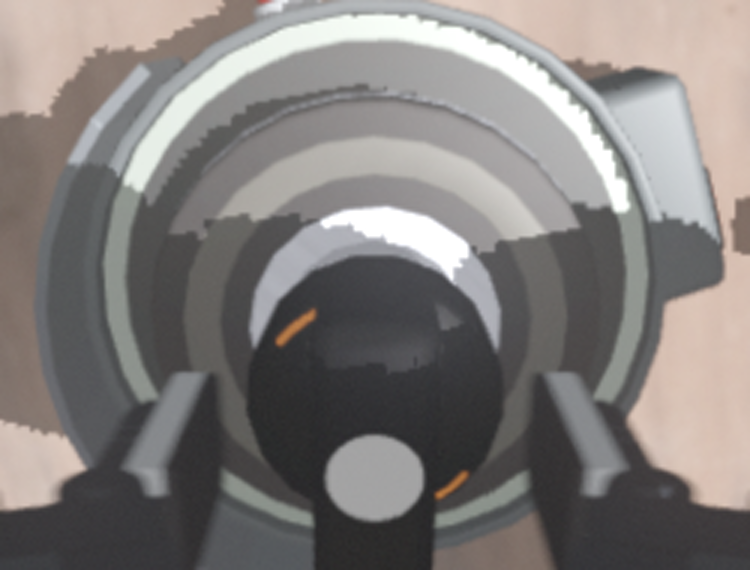

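View pics/c8.png

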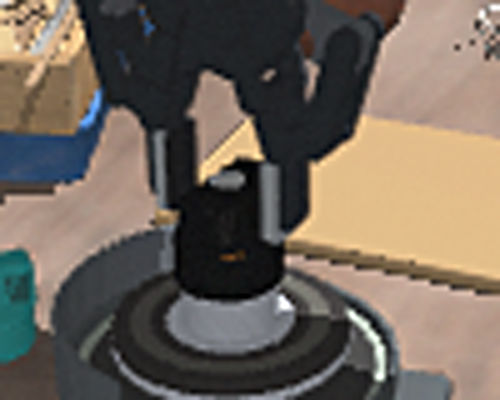

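```bash
python3 -m jog '[[0.2,0,0,0,0],[0.1,0,0,0,0],[0.1,0,0,0,0],[0.1,0,0,0,0],[0.1,0,0,0,0]]' 25; python3 -m jog '[[0.05,0,0,0,0],[0.05,0,0,0,0]]' 50
python3 - <<'E'
from plant import env
s=env.read_state();print(s['tcp_pos'],s['wrist_force'],s['ft_torque'],s['opening'],s['tau'])
E
```

```text
time_s: 4.0
tcp_pos: [0.4985, -0.117, 0.1227]
tool_rot: [0.001, 0.086, 0.996, -0.0]
wrist_force: [0.0, -0.5, 2.2]
opening: 0.0194
time_s: 4.17
tcp_pos: [0.4984, -0.117, 0.1227]
tool_rot: [0.0, 0.086, 0.996, -0.0]
wrist_force: [-0.0, -0.8, 3.9]
opening: 0.0189
[ 0.49844    -0.1170475   0.12274095] [-0.045362   -0.77303215  3.86984181] [-0.09759507  0.02850103 -0.05776927] 0.018944070544542137 [ 2.52356837e-01 -3.83703482e+01  2.29856890e+01  2.72148958e-02
  1.43709588e-01 -1.85993611e-02]
```

```bash
cat > st.py <<'E'
from plant import env
import numpy as np
s=env.read_state();q=s['tool_rot'];print('t%.2f'%s['time_s'],'z%.4f'%s['tcp_pos'][2],s['tcp_pos'][:2].round(4),'yaw%.4f'%(2*np.arctan2(q[2],q[1])),'F',s['wrist_force'].round(1),'M',s['ft_torque'].round(3),'op%.4f'%s['opening'],'t6 %.3f'%s['tau'][5],'q6 %.3f'%s['joint_pos'][5])
E
python3 st.py; for i in 1 2 3; do python3 -m jog '[[0.05,0,0,-0.005,0.03],[0.05,0,0,-0.01,0.06],[0.05,0,0,-0.015,0.1],[0.05,0,0,-0.015,0.1]]' >/dev/null; python3 st.py; done
```

```text
t4.17 z0.1227 [ 0.4984 -0.117 ] yaw2.9697 F [-0.  -0.8  3.9] M [-0.098  0.029 -0.058] op0.0189 t6 -0.019 q6 -1.753
t4.50 z0.1228 [ 0.4981 -0.1169] yaw2.8685 F [-0.4 -0.1  4.9] M [-0.037  0.167 -0.088] op0.0191 t6 0.155 q6 -1.652
t4.83 z0.1229 [ 0.498  -0.1167] yaw2.7685 F [0.  0.4 6.4] M [ 0.053  0.276 -0.127] op0.0189 t6 0.149 q6 -1.552
t5.17 z0.1232 [ 0.4982 -0.1167] yaw2.6685 F [-1.1  0.   5.7] M [ 0.06   0.132 -0.104] op0.0188 t6 0.162 q6 -1.452
```

```bash
python3 -m jog '[[0.05,0,0,-0.005,0.03],[0.05,0,0,-0.01,0.06],[0.05,0,0,-0.015,0.1],[0.05,0,0,-0.015,0.1]]' >/dev/null; python3 st.py;python3 -m jog '[[0.05,0,0,-0.005,0.03],[0.05,0,0,-0.01,0.06],[0.05,0,0,-0.015,0.1],[0.05,0,0,-0.015,0.1]]' >/dev/null; python3 st.py;python3 -m jog '[[0.05,0,0,-0.005,0.03],[0.05,0,0,-0.01,0.06],[0.05,0,0,-0.015,0.1],[0.05,0,0,-0.015,0.1]]' >/dev/null; python3 st.py;python3 -m jog '[[0.05,0,0,-0.005,0.03],[0.05,0,0,-0.015,0.06],[0.05,0,0,-0.015,0.06]]' >/dev/null; python3 st.py
```

```text
t5.50 z0.1233 [ 0.4982 -0.1167] yaw2.5687 F [-0.9  0.2  6. ] M [ 0.057  0.109 -0.059] op0.0189 t6 0.166 q6 -1.352
t5.83 z0.1233 [ 0.4982 -0.1167] yaw2.4692 F [-1.1  1.1  5.5] M [ 0.134  0.057 -0.109] op0.0185 t6 0.180 q6 -1.253
t6.17 z0.1234 [ 0.4981 -0.1166] yaw2.3696 F [0.3 0.8 5.4] M [ 0.112  0.137 -0.091] op0.0187 t6 0.152 q6 -1.153
t6.42 z0.1235 [ 0.498  -0.1166] yaw2.3101 F [-1.2  0.7  4.9] M [0.196 0.144 0.013] op0.0187 t6 0.159 q6 -1.094
```

```bash
echo "import sys; sys.exit(s['tau'][5]>0.25)" >> st.py
python3 -m jog '[[0.05,0,0,-0.005,0.03],[0.05,0,0,-0.005,0.03]]' >/dev/null; python3 st.py && python3 -m jog '[[0.05,0,0,-0.005,0.03],[0.05,0,0,-0.005,0.03]]' >/dev/null; python3 st.py && python3 -m jog '[[0.05,0,0,-0.005,0.03],[0.05,0,0,-0.005,0.03]]' >/dev/null; python3 st.py && python3 -m jog '[[0.05,0,0,-0.005,0.03],[0.05,0,0,-0.005,0.03]]' >/dev/null; python3 st.py && python3 -m jog '[[0.05,0,0,-0.005,0.03],[0.05,0,0,-0.005,0.03]]' >/dev/null; python3 st.py && python3 -m jog '[[0.05,0,0,-0.005,0.03],[0.05,0,0,-0.005,0.03]]' >/dev/null; python3 st.py && python3 -m jog '[[0.05,0,0,-0.005,0.03],[0.05,0,0,-0.005,0.03]]' >/dev/null; python3 st.py && python3 -m jog '[[0.05,0,0,-0.005,0.03],[0.05,0,0,-0.005,0.03]]' >/dev/null; python3 st.py
```

```text
t6.58 z0.1236 [ 0.4981 -0.1166] yaw2.2801 F [-0.7  0.4  5.1] M [ 0.141  0.163 -0.046] op0.0189 t6 0.133 q6 -1.064
t6.58 z0.1236 [ 0.4981 -0.1166] yaw2.2801 F [-0.7  0.4  5.1] M [ 0.141  0.163 -0.046] op0.0189 t6 0.133 q6 -1.064
t6.58 z0.1236 [ 0.4981 -0.1166] yaw2.2801 F [-0.7  0.4  5.1] M [ 0.141  0.163 -0.046] op0.0189 t6 0.133 q6 -1.064
t6.58 z0.1236 [ 0.4981 -0.1166] yaw2.2801 F [-0.7  0.4  5.1] M [ 0.141  0.163 -0.046] op0.0189 t6 0.133 q6 -1.064
t6.58 z0.1236 [ 0.4981 -0.1166] yaw2.2801 F [-0.7  0.4  5.1] M [ 0.141  0.163 -0.046] op0.0189 t6 0.133 q6 -1.064
t6.58 z0.1236 [ 0.4981 -0.1166] yaw2.2801 F [-0.7  0.4  5.1] M [ 0.141  0.163 -0.046] op0.0189 t6 0.133 q6 -1.064
t6.58 z0.1236 [ 0.4981 -0.1166] yaw2.2801 F [-0.7  0.4  5.1] M [ 0.141  0.163 -0.046] op0.0189 t6 0.133 q6 -1.064
t6.58 z0.1236 [ 0.4981 -0.1166] yaw2.2801 F [-0.7  0.4  5.1] M [ 0.141  0.163 -0.046] op0.0189 t6 0.133 q6 -1.064False
False
False
False
False
False
False
False
```

```bash
sed -i 's/sys.exit(\(.*\))$/sys.exit(int(\1))/' st.py
python3 -m jog '[[0.05,0,0,-0.005,0.03],[0.05,0,0,-0.005,0.03]]' >/dev/null; python3 st.py && python3 -m jog '[[0.05,0,0,-0.005,0.03],[0.05,0,0,-0.005,0.03]]' >/dev/null; python3 st.py && python3 -m jog '[[0.05,0,0,-0.005,0.03],[0.05,0,0,-0.005,0.03]]' >/dev/null; python3 st.py && python3 -m jog '[[0.05,0,0,-0.005,0.03],[0.05,0,0,-0.005,0.03]]' >/dev/null; python3 st.py && python3 -m jog '[[0.05,0,0,-0.005,0.03],[0.05,0,0,-0.005,0.03]]' >/dev/null; python3 st.py && python3 -m jog '[[0.05,0,0,-0.005,0.03],[0.05,0,0,-0.005,0.03]]' >/dev/null; python3 st.py && python3 -m jog '[[0.05,0,0,-0.005,0.03],[0.05,0,0,-0.005,0.03]]' >/dev/null; python3 st.py && python3 -m jog '[[0.05,0,0,-0.005,0.03],[0.05,0,0,-0.005,0.03]]' >/dev/null; python3 st.py
```

```text
t6.75 z0.1237 [ 0.498  -0.1166] yaw2.2501 F [-0.1  1.3  5. ] M [ 0.115  0.127 -0.061] op0.0191 t6 0.124 q6 -1.034
t6.92 z0.1237 [ 0.4981 -0.1165] yaw2.2201 F [1.3 0.5 5.4] M [ 0.236  0.204 -0.008] op0.0190 t6 0.132 q6 -1.004
t7.08 z0.1238 [ 0.4981 -0.1165] yaw2.1901 F [-0.2  1.5  5. ] M [ 0.189  0.165 -0.021] op0.0189 t6 0.127 q6 -0.974
t7.25 z0.1238 [ 0.4981 -0.1165] yaw2.1602 F [-0.5  1.   5.2] M [ 0.184  0.181 -0.014] op0.0187 t6 0.155 q6 -0.944
t7.42 z0.1239 [ 0.498  -0.1165] yaw2.1301 F [-0.1  0.5  5.6] M [0.178 0.135 0.042] op0.0193 t6 0.141 q6 -0.914
t7.58 z0.1239 [ 0.498  -0.1165] yaw2.1002 F [0.3 0.9 6. ] M [ 0.194  0.143 -0.016] op0.0190 t6 0.136 q6 -0.884
t7.75 z0.1239 [ 0.498  -0.1166] yaw2.0701 F [-0.2  1.   5.5] M [ 0.116  0.159 -0.035] op0.0191 t6 0.131 q6 -0.854
t7.92 z0.1240 [ 0.498  -0.1166] yaw2.0404 F [-1.8  0.1  5.4] M [0.176 0.118 0.033] op0.0188 t6 0.159 q6 -0.824
```

```bash
python3 -m jog '[[0.05,0,0,-0.005,0.03],[0.05,0,0,-0.005,0.03]]' >/dev/null; python3 st.py && python3 -m jog '[[0.05,0,0,-0.005,0.03],[0.05,0,0,-0.005,0.03]]' >/dev/null; python3 st.py && python3 -m jog '[[0.05,0,0,-0.005,0.03],[0.05,0,0,-0.005,0.03]]' >/dev/null; python3 st.py && python3 -m jog '[[0.05,0,0,-0.005,0.03],[0.05,0,0,-0.005,0.03]]' >/dev/null; python3 st.py && python3 -m jog '[[0.05,0,0,-0.005,0.03],[0.05,0,0,-0.005,0.03]]' >/dev/null; python3 st.py && python3 -m jog '[[0.05,0,0,-0.005,0.03],[0.05,0,0,-0.005,0.03]]' >/dev/null; python3 st.py && python3 -m jog '[[0.05,0,0,-0.005,0.03],[0.05,0,0,-0.005,0.03]]' >/dev/null; python3 st.py && python3 -m jog '[[0.05,0,0,-0.005,0.03],[0.05,0,0,-0.005,0.03]]' >/dev/null; python3 st.py
python3 -c "
from h import *
cap('wrist','wrist3');crop('wrist3',130,100,250,190,3,'c10')"
```

```text
t8.08 z0.1240 [ 0.4981 -0.1166] yaw2.0107 F [0.3 0.5 4.7] M [ 0.168  0.151 -0.05 ] op0.0190 t6 0.164 q6 -0.794
t8.25 z0.1240 [ 0.4981 -0.1166] yaw1.9809 F [-0.8  1.2  5.1] M [ 0.264  0.093 -0.03 ] op0.0188 t6 0.161 q6 -0.764
t8.42 z0.1240 [ 0.498  -0.1167] yaw1.9510 F [-0.6  1.3  4.5] M [0.226 0.103 0.018] op0.0188 t6 0.168 q6 -0.735
t8.58 z0.1240 [ 0.498  -0.1167] yaw1.9211 F [-0.6  0.7  4.7] M [ 0.233  0.085 -0.109] op0.0190 t6 0.142 q6 -0.705
t8.75 z0.1241 [ 0.498  -0.1168] yaw1.8912 F [-0.2  2.   4.3] M [ 0.2    0.115 -0.038] op0.0190 t6 0.166 q6 -0.675
t8.92 z0.1241 [ 0.498  -0.1168] yaw1.8612 F [-0.4  0.5  5.3] M [ 0.241  0.135 -0.041] op0.0194 t6 0.148 q6 -0.645
t9.08 z0.1242 [ 0.498  -0.1169] yaw1.8312 F [-0.1  0.6  5. ] M [0.228 0.176 0.001] op0.0189 t6 0.136 q6 -0.615
t9.25 z0.1243 [ 0.498  -0.1169] yaw1.8012 F [-0.9  0.9  5.6] M [ 0.176  0.184 -0.018] op0.0186 t6 0.143 q6 -0.585
```

View pics/c10.png

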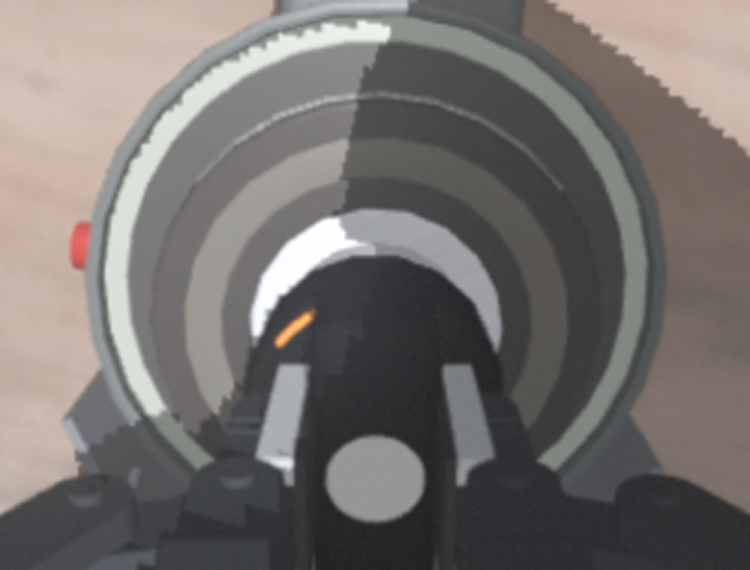

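The knob turns with the gripper: the orange mark sits at the same spot in the crop (~295,328) as before. I'll continue.

```bash
python3 -m jog '[[0.05,0,0,-0.005,0.03],[0.05,0,0,-0.005,0.03]]' >/dev/null; python3 st.py && python3 -m jog '[[0.05,0,0,-0.005,0.03],[0.05,0,0,-0.005,0.03]]' >/dev/null; python3 st.py && python3 -m jog '[[0.05,0,0,-0.005,0.03],[0.05,0,0,-0.005,0.03]]' >/dev/null; python3 st.py && python3 -m jog '[[0.05,0,0,-0.005,0.03],[0.05,0,0,-0.005,0.03]]' >/dev/null; python3 st.py && python3 -m jog '[[0.05,0,0,-0.005,0.03],[0.05,0,0,-0.005,0.03]]' >/dev/null; python3 st.py && python3 -m jog '[[0.05,0,0,-0.005,0.03],[0.05,0,0,-0.005,0.03]]' >/dev/null; python3 st.py && python3 -m jog '[[0.05,0,0,-0.005,0.03],[0.05,0,0,-0.005,0.03]]' >/dev/null; python3 st.py && python3 -m jog '[[0.05,0,0,-0.005,0.03],[0.05,0,0,-0.005,0.03]]' >/dev/null; python3 st.py && python3 -m jog '[[0.05,0,0,-0.005,0.03],[0.05,0,0,-0.005,0.03]]' >/dev/null; python3 st.py && python3 -m jog '[[0.05,0,0,-0.005,0.03],[0.05,0,0,-0.005,0.03]]' >/dev/null; python3 st.py
```

```text
t9.47 z0.1243 [ 0.498  -0.1169] yaw1.7712 F [-0.9  0.5  5.1] M [0.198 0.135 0.023] op0.0190 t6 0.155 q6 -0.555
t9.63 z0.1244 [ 0.498  -0.1169] yaw1.7412 F [-1.6  0.7  5.8] M [ 0.198  0.228 -0.056] op0.0191 t6 0.154 q6 -0.525
t9.80 z0.1244 [ 0.498  -0.1169] yaw1.7111 F [-1.3  0.1  5.8] M [ 0.21   0.216 -0.046] op0.0187 t6 0.141 q6 -0.495
t9.97 z0.1245 [ 0.498 -0.117] yaw1.6811 F [-0.5  0.2  4.8] M [ 0.196  0.197 -0.004] op0.0189 t6 0.133 q6 -0.465
t10.13 z0.1245 [ 0.498 -0.117] yaw1.6511 F [-1.7  1.1  5.1] M [ 0.142  0.138 -0.001] op0.0192 t6 0.144 q6 -0.435
t10.30 z0.1246 [ 0.498 -0.117] yaw1.6211 F [-0.7  0.8  5.3] M [ 0.084  0.167 -0.002] op0.0188 t6 0.143 q6 -0.405
t10.47 z0.1246 [ 0.498 -0.117] yaw1.5911 F [-1.4  1.   5.3] M [ 0.109  0.143 -0.013] op0.0186 t6 0.131 q6 -0.375
t10.63 z0.1246 [ 0.498 -0.117] yaw1.5611 F [-0.2  0.1  5.2] M [0.144 0.177 0.088] op0.0188 t6 0.150 q6 -0.345
t10.80 z0.1247 [ 0.498 -0.117] yaw1.5312 F [-0.8  0.1  5.1] M [0.066 0.198 0.044] op0.0192 t6 0.167 q6 -0.315
t10.97 z0.1247 [ 0.498 -0.117] yaw1.5012 F [-1.6  0.7  5.6] M [ 0.01   0.209 -0.054] op0.0189 t6 0.146 q6 -0.285
```

```bash
python3 -m jog '[[0.05,0,0,-0.005,0.03],[0.05,0,0,-0.005,0.03]]' >/dev/null; python3 st.py && python3 -m jog '[[0.05,0,0,-0.005,0.03],[0.05,0,0,-0.005,0.03]]' >/dev/null; python3 st.py && python3 -m jog '[[0.05,0,0,-0.005,0.03],[0.05,0,0,-0.005,0.03]]' >/dev/null; python3 st.py && python3 -m jog '[[0.05,0,0,-0.005,0.03],[0.05,0,0,-0.005,0.03]]' >/dev/null; python3 st.py && python3 -m jog '[[0.05,0,0,-0.005,0.03],[0.05,0,0,-0.005,0.03]]' >/dev/null; python3 st.py && python3 -m jog '[[0.05,0,0,-0.005,0.03],[0.05,0,0,-0.005,0.03]]' >/dev/null; python3 st.py && python3 -m jog '[[0.05,0,0,-0.005,0.03],[0.05,0,0,-0.005,0.03]]' >/dev/null; python3 st.py && python3 -m jog '[[0.05,0,0,-0.005,0.03],[0.05,0,0,-0.005,0.03]]' >/dev/null; python3 st.py && python3 -m jog '[[0.05,0,0,-0.005,0.03],[0.05,0,0,-0.005,0.03]]' >/dev/null; python3 st.py && python3 -m jog '[[0.05,0,0,-0.005,0.03],[0.05,0,0,-0.005,0.03]]' >/dev/null; python3 st.py && python3 -m jog '[[0.05,0,0,-0.005,0.03],[0.05,0,0,-0.005,0.03]]' >/dev/null; python3 st.py && python3 -m jog '[[0.05,0,0,-0.005,0.03],[0.05,0,0,-0.005,0.03]]' >/dev/null; python3 st.py
```

```text
t11.13 z0.1247 [ 0.498 -0.117] yaw1.4712 F [-0.9 -0.2  4.8] M [-0.049  0.167 -0.005] op0.0190 t6 0.153 q6 -0.255
t11.30 z0.1248 [ 0.498 -0.117] yaw1.4411 F [-1.4 -0.   4.4] M [-0.008  0.175 -0.039] op0.0192 t6 0.143 q6 -0.225
t11.47 z0.1249 [ 0.498  -0.1171] yaw1.4112 F [-0.6  0.4  4.5] M [-0.114  0.268 -0.044] op0.0187 t6 0.152 q6 -0.195
t11.63 z0.1250 [ 0.498 -0.117] yaw1.3812 F [-1.1 -0.5  4.7] M [-0.06   0.276 -0.046] op0.0192 t6 0.148 q6 -0.165
t11.80 z0.1250 [ 0.498 -0.117] yaw1.3511 F [-1.4 -0.4  5.2] M [-0.095  0.209  0.044] op0.0189 t6 0.153 q6 -0.135
t11.97 z0.1251 [ 0.498 -0.117] yaw1.3211 F [-1.7 -0.6  4.5] M [-0.061  0.217 -0.032] op0.0189 t6 0.147 q6 -0.105
t12.13 z0.1251 [ 0.4981 -0.1169] yaw1.2911 F [-1.  -0.5  5.4] M [-0.023  0.252 -0.023] op0.0190 t6 0.139 q6 -0.075
t12.30 z0.1252 [ 0.4981 -0.1168] yaw1.2612 F [-0.8 -0.8  5. ] M [ 0.025  0.185 -0.037] op0.0190 t6 0.142 q6 -0.045
t12.47 z0.1252 [ 0.4982 -0.1168] yaw1.2312 F [-0.3 -0.1  4.1] M [ 0.016  0.147 -0.011] op0.0189 t6 0.160 q6 -0.015
t12.63 z0.1252 [ 0.4982 -0.1168] yaw1.2013 F [-0.8  1.   4.6] M [ 0.004  0.062 -0.045] op0.0191 t6 0.166 q6 0.015
t12.80 z0.1253 [ 0.4982 -0.1168] yaw1.1714 F [-0.3  0.3  5.2] M [ 0.071  0.012 -0.009] op0.0190 t6 0.169 q6 0.045
t12.97 z0.1253 [ 0.4984 -0.1166] yaw1.1415 F [0.6 0.5 4.4] M [ 0.219 -0.151 -0.011] op0.0193 t6 0.183 q6 0.075
```

```bash
python3 -m jog '[[0.05,0,0,-0.003,0.02],[0.05,0,0,-0.003,0.02]]' >/dev/null; python3 st.py && python3 -m jog '[[0.05,0,0,-0.003,0.02],[0.05,0,0,-0.003,0.02]]' >/dev/null; python3 st.py && python3 -m jog '[[0.05,0,0,-0.003,0.02],[0.05,0,0,-0.003,0.02]]' >/dev/null; python3 st.py && python3 -m jog '[[0.05,0,0,-0.003,0.02],[0.05,0,0,-0.003,0.02]]' >/dev/null; python3 st.py && python3 -m jog '[[0.05,0,0,-0.003,0.02],[0.05,0,0,-0.003,0.02]]' >/dev/null; python3 st.py && python3 -m jog '[[0.05,0,0,-0.003,0.02],[0.05,0,0,-0.003,0.02]]' >/dev/null; python3 st.py && python3 -m jog '[[0.05,0,0,-0.003,0.02],[0.05,0,0,-0.003,0.02]]' >/dev/null; python3 st.py && python3 -m jog '[[0.05,0,0,-0.003,0.02],[0.05,0,0,-0.003,0.02]]' >/dev/null; python3 st.py
python3 -c "
from h import *
cap('wrist','wrist4');crop('wrist4',130,100,250,190,3,'c11')"
```

```text
t13.13 z0.1253 [ 0.4984 -0.1165] yaw1.1206 F [1.2 1.2 2.2] M [ 0.37  -0.323  0.053] op0.0194 t6 0.147 q6 0.096
t13.30 z0.1253 [ 0.4985 -0.1164] yaw1.0998 F [2.2 2.9 2.1] M [ 0.607 -0.542  0.011] op0.0194 t6 0.164 q6 0.117
t13.47 z0.1254 [ 0.4985 -0.1163] yaw1.0797 F [3.  3.3 1.8] M [ 0.826 -0.818  0.074] op0.0190 t6 0.220 q6 0.137
t13.63 z0.1254 [ 0.4985 -0.1163] yaw1.0599 F [3.  4.2 1.5] M [ 0.864 -0.828  0.221] op0.0192 t6 0.299 q6 0.157
t13.63 z0.1254 [ 0.4985 -0.1163] yaw1.0599 F [3.  4.2 1.5] M [ 0.864 -0.828  0.221] op0.0192 t6 0.299 q6 0.157
t13.63 z0.1254 [ 0.4985 -0.1163] yaw1.0599 F [3.  4.2 1.5] M [ 0.864 -0.828  0.221] op0.0192 t6 0.299 q6 0.157
t13.63 z0.1254 [ 0.4985 -0.1163] yaw1.0599 F [3.  4.2 1.5] M [ 0.864 -0.828  0.221] op0.0192 t6 0.299 q6 0.157
t13.63 z0.1254 [ 0.4985 -0.1163] yaw1.0599 F [3.  4.2 1.5] M [ 0.864 -0.828  0.221] op0.0192 t6 0.299 q6 0.157
```

View pics/c11.png

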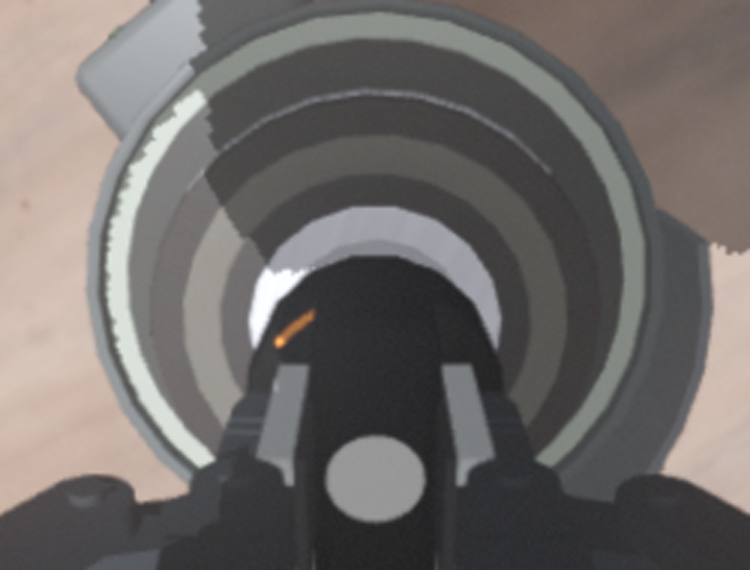

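```bash
python3 -m jog '[[0.05,0,0,0,-0.02],[0.05,0,0,0,-0.035],[0.05,0,0,0,-0.035]]' 60; python3 st.py; python3 -m jog '[[0.05,0,0,-0.05,0],[0.05,0,0,-0.1,0],[0.05,0,0,-0.1,0]]'; python3 st.py
```

```text
time_s: 13.93
tcp_pos: [0.4984, -0.1164, 0.1254]
tool_rot: [-0.0, 0.854, 0.521, 0.001]
wrist_force: [3.0, 4.1, 0.4]
opening: 0.0191
t13.93 z0.1254 [ 0.4984 -0.1164] yaw1.0955 F [3.  4.1 0.4] M [ 0.876 -0.75   0.064] op0.0191 t6 -0.045 q6 0.121
time_s: 14.18
tcp_pos: [0.4983, -0.1163, 0.1259]
tool_rot: [-0.0, 0.854, 0.521, 0.0]
wrist_force: [4.5, 4.2, -1.4]
opening: 0.0187
t14.18 z0.1259 [ 0.4983 -0.1163] yaw1.0950 F [ 4.5  4.2 -1.4] M [ 0.84  -1.007  0.071] op0.0187 t6 0.071 q6 0.122
```

```bash
python3 -m jog '[[0.05,0,0,-0.05,0],[0.05,0,0,-0.1,0],[0.05,0,0,-0.1,0]]'>/dev/null; python3 st.py;python3 -m jog '[[0.05,0,0,-0.05,0],[0.05,0,0,-0.1,0],[0.05,0,0,-0.1,0]]'>/dev/null; python3 st.py
```

```text
t14.43 z0.1268 [ 0.498  -0.1162] yaw1.0950 F [ 3.3  3.5 -1.9] M [ 0.851 -0.792  0.075] op0.0188 t6 0.070 q6 0.122
t14.68 z0.1280 [ 0.4975 -0.1165] yaw1.0949 F [2.  3.7 0.9] M [ 0.72  -0.421  0.063] op0.0189 t6 0.037 q6 0.122
```

```bash
python3 -m jog '[[0.05,0,0,-0.1,0],[0.05,0,0,-0.2,0],[0.05,0,0,-0.3,0],[0.05,0,0,-0.3,0]]'>/dev/null; python3 st.py;python3 -m jog '[[0.05,0,0,-0.2,0],[0.05,0,0,-0.4,0],[0.05,0,0,-0.6,0],[0.05,0,0,-0.6,0]]'>/dev/null; python3 st.py; python3 -m jog '[[0.05,0,0,-0.2,0],[0.05,0,0,-0.4,0],[0.05,0,0,-0.6,0],[0.05,0,0,-0.8,0],[0.05,0,0,-1.0,0],[0.05,0,0,-1.0,0]]'>/dev/null; python3 st.py
```

```text
t15.02 z0.1311 [ 0.4971 -0.1168] yaw1.0947 F [-0.8  1.2 -2.5] M [ 0.476  0.013 -0.009] op0.0188 t6 0.010 q6 0.121
t15.35 z0.1382 [ 0.4984 -0.1176] yaw1.0946 F [ 0.7 -0.1 -1.8] M [-0.025 -0.017  0.023] op0.0193 t6 0.000 q6 0.121
t15.85 z0.1480 [ 0.4984 -0.117 ] yaw1.0950 F [-0.6  0.3 -1.5] M [-0.016  0.011  0.024] op0.0188 t6 0.000 q6 0.121
```

```bash
python3 -m jog '[[0.05,0,0,-0.7,0],[0.05,0,0,-1.5,0],[0.05,0,0,-3,0],[0.05,0,0,-4.5,0],[0.05,0,0,-6,0],[0.05,0,0,-6.5,0],[0.05,0,0,-6.5,0]]'; python3 -m jog '[[0.05,-2,0.6,0,0],[0.05,-5,1.4,0,0],[0.05,-8,2.3,0,0],[0.05,-11,3.2,0,0],[0.05,-14,4,0,0],[0.05,-17,4.9,0,0],[0.05,-20,5.7,0,0],[0.05,-23,6.6,0,0],[0.05,-24.8,7.1,0,0],[0.05,-25.6,7.3,0,0],[0.05,-25.6,7.3,0,0],[0.05,-25.6,7.3,0,0]]'; python3 st.py
python3 - <<'E'
from h import *
for n in("scene","side","wrist"): cap(n,n+"5")
a,b=cv2.imread("pics/scene5.png"),cv2.imread("pics/side5.png")
cv2.imwrite("pics/c12.png",np.hstack([cv2.resize(a[60:310,180:430],(400,400)),cv2.resize(b[60:310,150:400],(400,400))]))
E
```

```text
time_s: 16.43
tcp_pos: [0.4994, -0.1173, 0.2145]
tool_rot: [0.002, 0.854, 0.521, 0.001]
wrist_force: [1.3, -0.2, -1.8]
opening: 0.0191
time_s: 17.43
tcp_pos: [0.4455, -0.3769, 0.2117]
tool_rot: [-0.001, 0.854, 0.52, 0.0]
wrist_force: [-0.5, 0.1, -0.8]
opening: 0.0189
t17.43 z0.2117 [ 0.4455 -0.3769] yaw1.0949 F [-0.5  0.1 -0.8] M [-0.001  0.01  -0.039] op0.0189 t6 -0.011 q6 -0.335
```

View pics/c12.png

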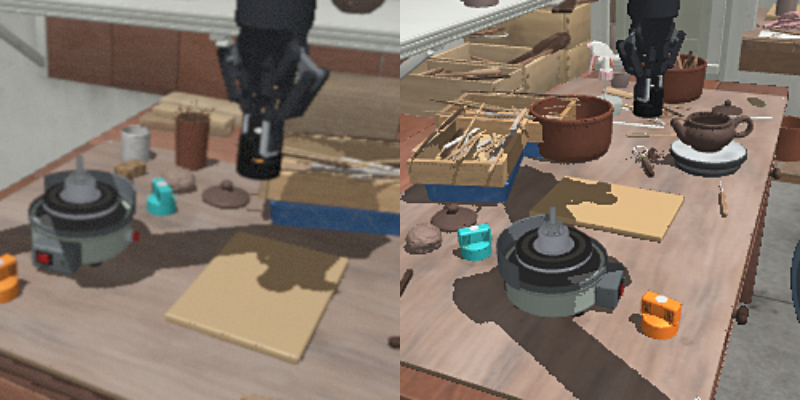

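View pics/wrist5.png

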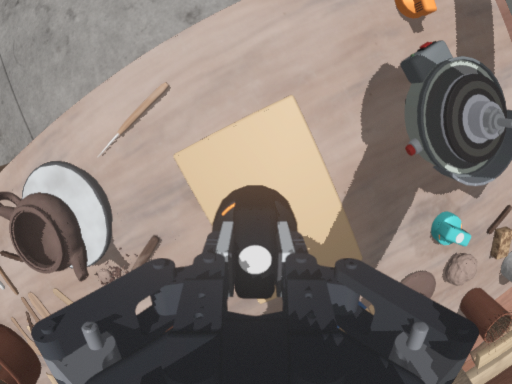

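Run:
```python
from h import *
c=cap("wrist")
for p in((294,97),(176,156),(362,258)): print(onz(c,*p,.012))
# knob skirt bottom/dot check
print(proj(c,np.array([[.4455,-.3769,.2117+.0223],[.4455,-.3769,.188]])))
```

```text
[ 0.39585103 -0.30021968  0.012     ]
[ 0.39331484 -0.45502319  0.012     ]
[ 0.62820014 -0.30367344  0.012     ]
[[253.61242042 258.95324967]
 [253.80027347 221.48650096]]
```

```bash
python3 -m jog '[[0.05,0,0,2,0],[0.05,0,0,5,0],[0.05,0,0,8,0],[0.05,0,0,11,0],[0.05,0,0,13.5,0],[0.05,0,0,15,0],[0.05,0,0,16,0],[0.05,0,0,16.6,0],[0.05,0,0,17,0],[0.05,0,0,17.1,0],[0.05,0,0,17.1,0]]'; python3 st.py; python3 -m jog '[[0.05,0,0,0.05,0],[0.05,0,0,0.1,0],[0.05,0,0,0.1,0]]' >/dev/null; python3 st.py;  python3 -m jog '[[0.05,0,0,0.05,0],[0.05,0,0,0.1,0],[0.05,0,0,0.1,0]]' >/dev/null; python3 st.py;  python3 -m jog '[[0.05,0,0,0.05,0],[0.05,0,0,0.1,0],[0.05,0,0,0.1,0]]' >/dev/null; python3 st.py
```

```text
time_s: 18.55
tcp_pos: [0.4463, -0.3783, 0.0423]
tool_rot: [0.001, 0.854, 0.521, 0.0]
wrist_force: [0.2, 1.4, -0.7]
opening: 0.0188
t18.55 z0.0423 [ 0.4463 -0.3783] yaw1.0952 F [ 0.2  1.4 -0.7] M [-0.045  0.05  -0.019] op0.0188 t6 0.000 q6 -0.336
t18.80 z0.0411 [ 0.4461 -0.3782] yaw1.0949 F [-0.2  0.9 -0.9] M [ 0.009  0.048 -0.04 ] op0.0189 t6 0.000 q6 -0.336
t19.05 z0.0394 [ 0.4457 -0.3778] yaw1.0949 F [-0.4 -0.2 -2.3] M [-0.005  0.044  0.004] op0.0189 t6 0.000 q6 -0.336
t19.30 z0.0383 [ 0.4456 -0.3778] yaw1.0950 F [ 0.4 -0.2 -1.8] M [-0.031  0.027  0.003] op0.0192 t6 0.000 q6 -0.336
```

```bash
python3 -m jog '[[0.05,0,0,0.05,0],[0.05,0,0,0.1,0],[0.05,0,0,0.1,0]]' >/dev/null; python3 st.py;  python3 -m jog '[[0.05,0,0,0.05,0],[0.05,0,0,0.1,0],[0.05,0,0,0.1,0]]' >/dev/null; python3 st.py
```

```text
t19.55 z0.0373 [ 0.4456 -0.3778] yaw1.0950 F [ 0.3  0.5 -1.2] M [ 0.004 -0.036  0.03 ] op0.0188 t6 -0.000 q6 -0.336
t19.80 z0.0363 [ 0.4457 -0.3778] yaw1.0950 F [ 0.3 -1.1 -0.8] M [ 0.075 -0.009  0.013] op0.0188 t6 -0.000 q6 -0.336
```

```bash
python3 -m jog '[[0.05,0,0,0.05,0],[0.05,0,0,0.1,0],[0.05,0,0,0.1,0]]' >/dev/null; python3 st.py;  python3 -m jog '[[0.05,0,0,0.03,0],[0.05,0,0,0.05,0],[0.05,0,0,0.05,0]]' >/dev/null; python3 st.py
```

```text
t20.05 z0.0358 [ 0.4458 -0.3779] yaw1.0950 F [-1.5  0.5  2.1] M [ 0.196  0.128 -0.002] op0.0188 t6 0.004 q6 -0.336
t20.30 z0.0357 [ 0.4458 -0.3779] yaw1.0950 F [-1.6  1.6  5.9] M [0.393 0.358 0.046] op0.0187 t6 0.006 q6 -0.336
```

```bash
python3 -m jog '[[0.3,0,0,0,0],[0.5,0,0,0,0],[0.6,0,0,0,0],[0.6,0,0,-0.5,0],[0.6,0,0,-2,0],[0.7,0,0,-4.5,0],[1,0,0,-8,0],[1,0,0,-12,0],[1,0,0,-15,0],[1,0,0,-15.5,0],[1,0,0,-15.5,0]]' 50
python3 - <<'E'
from h import *
c=cap("wrist","wrist6");crop("wrist6",150,80,230,180,3,"c13")
print(proj(c,np.array([.446,-.378,.058])))
E
```

```text
time_s: 21.22
tcp_pos: [0.4473, -0.3795, 0.1933]
tool_rot: [0.003, 0.854, 0.521, 0.001]
wrist_force: [-0.1, 0.5, 0.1]
opening: 0.0853
[256.03827611 174.99367408]
```

View pics/c13.png

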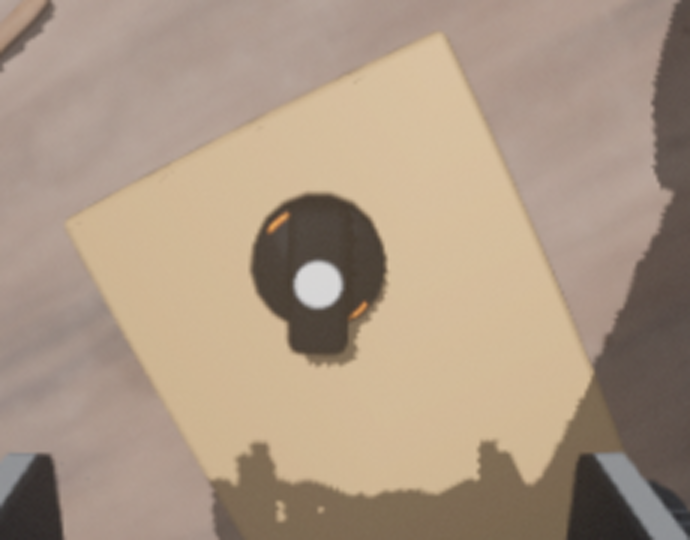

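```bash
python3 -m jog '[[1,2,-0.6,0,0],[1,5,-1.4,0,0],[1,8,-2.3,-1,0],[1,11,-3.2,-2,0],[1,14,-4,-2,0],[1,17,-4.9,-2,0],[1,20,-5.7,-2,0],[1,23,-6.6,-2,0],[1,24.8,-7.1,-2,0],[1,25.6,-7.3,-2,0],[1,25.6,-7.3,-2,0],[1,25.6,-7.3,-2,0]]'; python3 st.py
python3 - <<'E'
from h import *
c=cap("wrist","wrist7");crop("wrist7",175,110,150,130,5,"c14")
for z in(.136,.113,.102,.08): print(z,(proj(c,np.array([.498,-.117,z]))+.5-[175,110])*5)
E
```

```text
time_s: 22.27
tcp_pos: [0.4973, -0.117, 0.2087]
tool_rot: [-0.001, 0.854, 0.521, -0.001]
wrist_force: [-0.6, -0.1, 0.1]
opening: 0.0854
t22.27 z0.2087 [ 0.4973 -0.117 ] yaw1.0954 F [-0.6 -0.1  0.1] M [-0.037  0.001  0.005] op0.0854 t6 0.014 q6 0.121
0.136 [405.33637173 444.21603733]
0.113 [405.05382532 402.18187197]
0.102 [404.93503298 384.61388033]
0.08 [404.72345751 353.47499624]
```

View pics/c14.png

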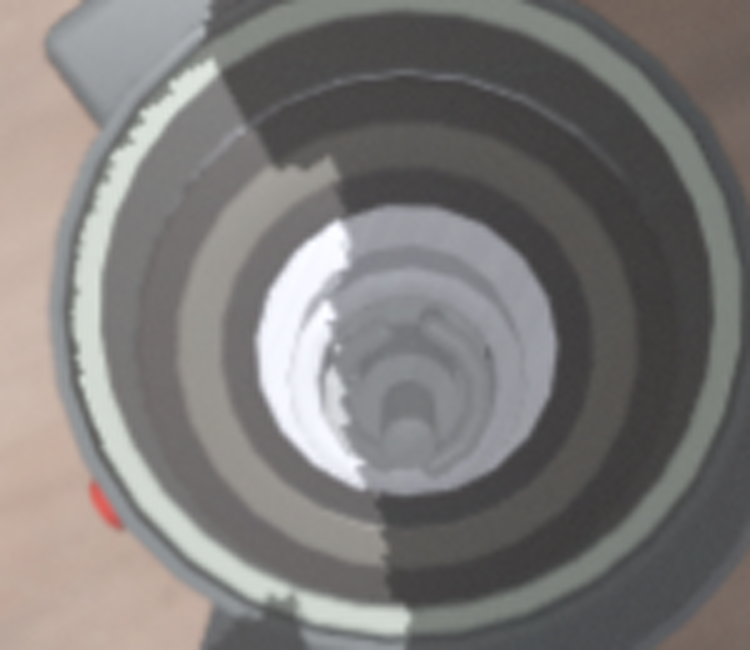

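Run:
```python
from h import *
c=cap("side","side7")
x,y=.498,-.117
K=[circ(x,y,.102,.021),circ(x,y,.080,.052),circ(x,y,.084,.0295),circ(x,y,.068,.052)]
overlay(c,"side7",[],205,165,85,70,9,"o7a");overlay(c,"side7",K,205,165,85,70,4,"o7b")
```

```text
(no output)
```

View pics/o7a.png

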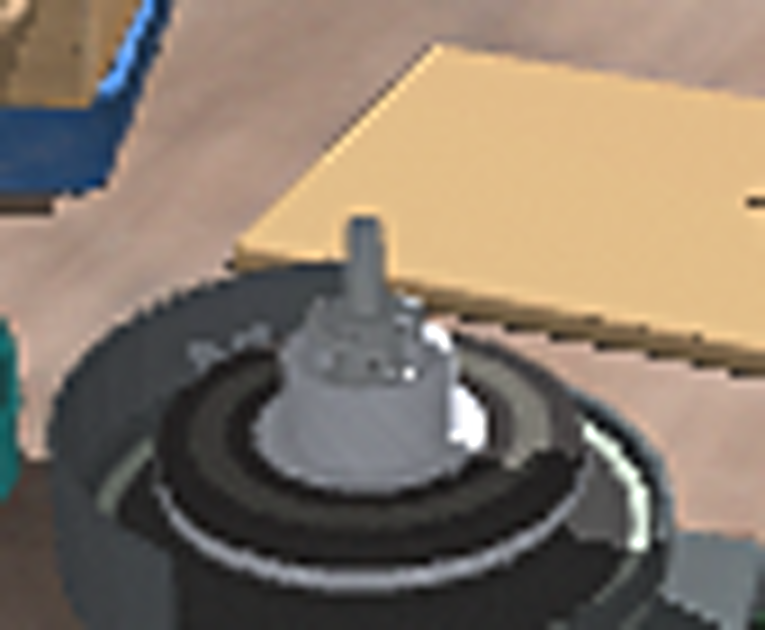

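View pics/o7b.png

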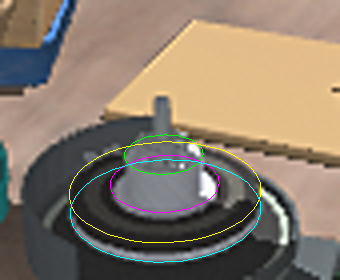

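```bash
python3 -m jog '[[1,0.07,0.04,2,0],[1,0.07,0.04,5,0],[0.75,0.07,0.04,8,0],[0.75,0.07,0.04,10,0],[0.72,0.07,0.04,11.2,0],[0.72,0.07,0.04,12,0],[0.72,0.07,0.04,12.3,0],[0.72,0.07,0.04,12.5,0],[0.72,0.07,0.04,12.5,0]]' 30; python3 st.py
python3 - <<'E'
from h import *
c=cap("wrist","wrist8");crop("wrist8",130,100,250,190,3,"c15")
c=cap("side","side8");crop("side8",205,145,85,90,6,"c16")
E
```

```text
time_s: 23.12
tcp_pos: [0.4992, -0.1171, 0.0853]
tool_rot: [0.0, 0.854, 0.52, 0.0]
wrist_force: [-0.1, -0.2, -0.4]
opening: 0.0617
t23.12 z0.0853 [ 0.4992 -0.1171] yaw1.0942 F [-0.1 -0.2 -0.4] M [-0.03   0.058  0.01 ] op0.0617 t6 -0.001 q6 0.123
```

View pics/c15.png

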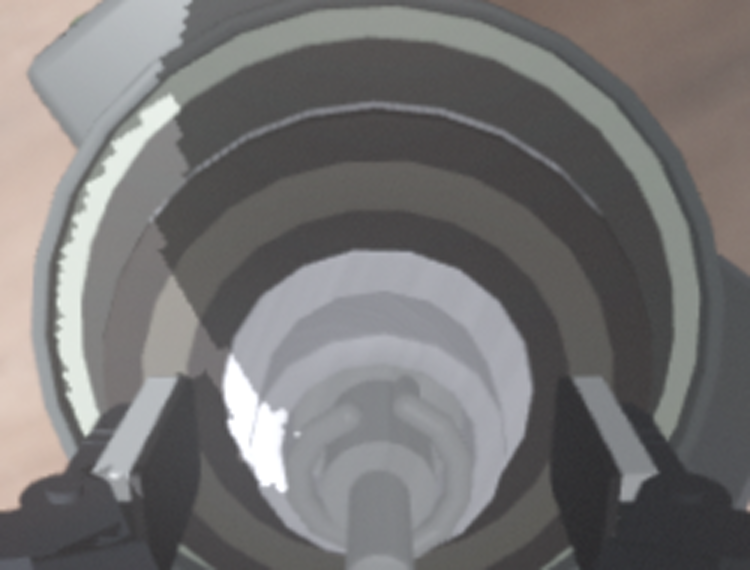

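View pics/c16.png

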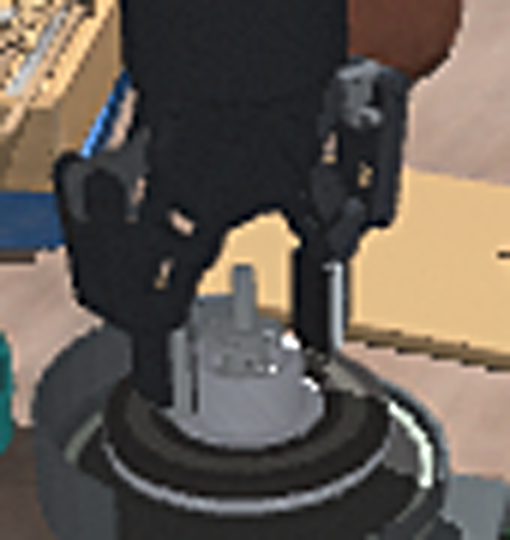

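```bash
python3 -m jog '[[0.5,0,0,0,0],[0.4,0,0,0,0],[0.4,0,0,0,0],[0.4,0,0,0,0],[0.4,0,0,0,0]]' 25; python3 st.py; python3 -m jog '[[0.35,0,0,0,0],[0.35,0,0,0,0]]' 70; python3 st.py
python3 - <<'E'
from h import *
c=cap("side","side9");crop("side9",205,145,85,90,6,"c17")
E
```

```text
time_s: 23.63
tcp_pos: [0.4996, -0.1166, 0.0859]
tool_rot: [0.001, 0.854, 0.521, 0.001]
wrist_force: [-0.2, 0.5, 5.1]
opening: 0.0429
t23.63 z0.0859 [ 0.4996 -0.1166] yaw1.0951 F [-0.2  0.5  5.1] M [ 0.105  0.14  -0.008] op0.0429 t6 0.006 q6 0.123
time_s: 23.8
tcp_pos: [0.4996, -0.1167, 0.0862]
tool_rot: [0.001, 0.854, 0.521, 0.001]
wrist_force: [-1.9, 0.8, 7.8]
opening: 0.0412
t23.80 z0.0862 [ 0.4996 -0.1167] yaw1.0952 F [-1.9  0.8  7.8] M [ 0.107  0.246 -0.   ] op0.0412 t6 0.015 q6 0.123
```

View pics/c17.png

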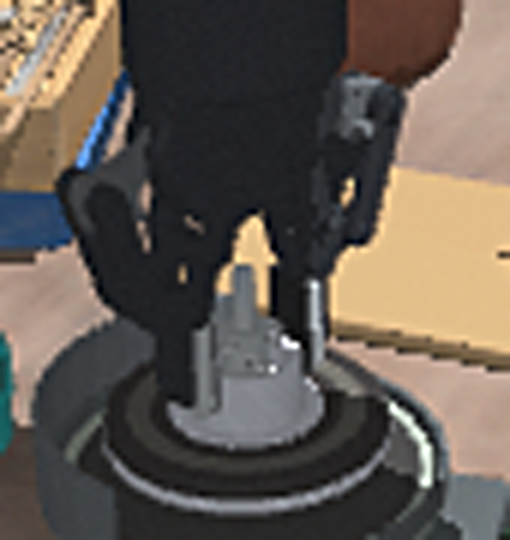

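```bash
python3 -m jog '[[0.35,0,0,-0.1,0],[0.35,0,0,-0.3,0],[0.35,0,0,-0.5,0],[0.35,0,0,-0.5,0]]'>/dev/null; python3 st.py; python3 -m jog '[[0.35,0,0,-0.2,0],[0.35,0,0,-0.5,0],[0.35,0,0,-0.8,0],[0.35,0,0,-1,0],[0.35,0,0,-1,0]]' >/dev/null; python3 st.py;python3 -m jog '[[0.35,0,0,-0.2,0],[0.35,0,0,-0.5,0],[0.35,0,0,-0.8,0],[0.35,0,0,-1,0],[0.35,0,0,-1,0]]' >/dev/null; python3 st.py
```

```text
t24.18 z0.0898 [ 0.4984 -0.1163] yaw1.0950 F [-0.6 -0.  -2. ] M [-0.033 -0.046  0.025] op0.0411 t6 -0.000 q6 0.123
t24.60 z0.1005 [ 0.4989 -0.1163] yaw1.0951 F [-0.8  0.2 -1.9] M [ 0.025  0.001 -0.02 ] op0.0407 t6 0.000 q6 0.123
t25.02 z0.1106 [ 0.4991 -0.1165] yaw1.0950 F [ 0.6  0.3 -2. ] M [0.029 0.043 0.012] op0.0410 t6 -0.000 q6 0.123
```

```bash
python3 -m jog '[[0.35,0,0,-0.7,0],[0.35,0,0,-1.7,0],[0.35,0,0,-3,0],[0.35,0,0,-4.5,0],[0.35,0,0,-6,0],[0.35,0,0,-7.5,0],[0.35,0,0,-9,0],[0.35,0,0,-10,0],[0.35,0,0,-10,0],[0.35,0,0,-10,0]]'; python3 st.py; python3 -m jog '[[0.35,-1,0.9,0,0],[0.35,-3,2.7,0,0],[0.35,-5.2,4.6,0,0],[0.35,-7.4,6.6,0,0],[0.35,-9.6,8.5,0,0],[0.35,-11.8,10.5,0,0],[0.35,-14,12.4,0,0],[0.35,-16.2,14.4,0,0],[0.35,-18.2,16.2,0,0],[0.35,-19.6,17.4,0,0],[0.35,-20.2,18,0,0],[0.35,-20.2,18,0,0]]'; python3 -m jog '[[0.35,0,0,0,0]]'; python3 st.py
python3 - <<'E'
from h import *
c=cap("wrist","wrist9")
a,b=cap("scene","scene9")["color"],cap("side","side9b")["color"]
cv2.imwrite("pics/c18.png",np.hstack([cv2.resize(i,(400,400))[:,:,::-1] for i in(a[60:310,180:430],b[60:310,150:400])]))
E
```

```text
time_s: 25.85
tcp_pos: [0.4991, -0.1165, 0.2106]
tool_rot: [0.001, 0.854, 0.521, 0.0]
wrist_force: [-0.8, 0.1, -2.0]
opening: 0.0409
t25.85 z0.2106 [ 0.4991 -0.1165] yaw1.0950 F [-0.8  0.1 -2. ] M [ 0.015  0.06  -0.004] op0.0409 t6 -0.000 q6 0.123
time_s: 26.85
tcp_pos: [0.5655, -0.3811, 0.2073]
tool_rot: [-0.001, 0.855, 0.519, -0.001]
wrist_force: [0.8, 0.2, -1.4]
opening: 0.0414
time_s: 26.93
tcp_pos: [0.5654, -0.3788, 0.2081]
tool_rot: [-0.001, 0.854, 0.52, -0.0]
wrist_force: [-0.2, 0.3, -2.3]
opening: 0.0407
t26.93 z0.2081 [ 0.5654 -0.3788] yaw1.0940 F [-0.2  0.3 -2.3] M [ 0.032  0.035 -0.043] op0.0407 t6 -0.010 q6 -0.207
```

View pics/c18.png

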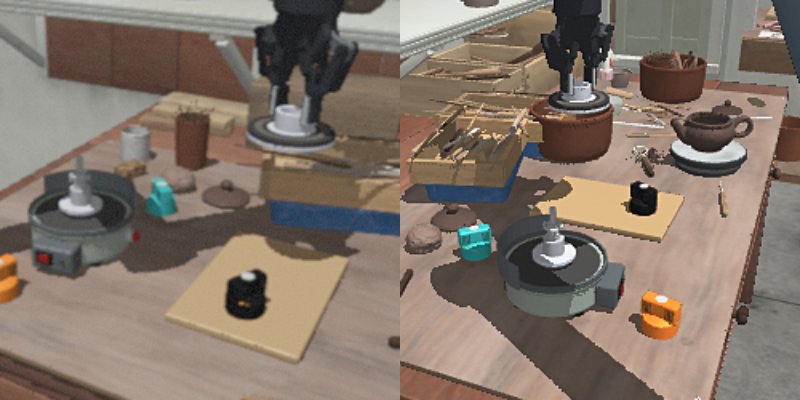

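View pics/wrist9.png

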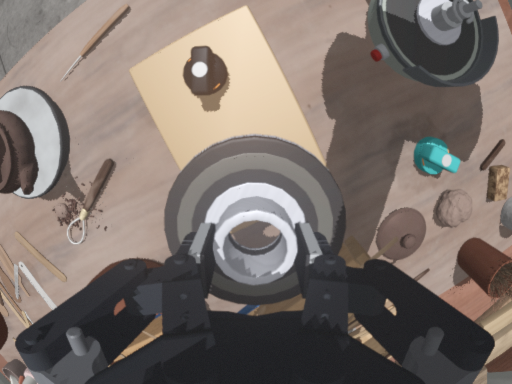

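```bash
python3 -m jog '[[0.35,0,0,1.5,0],[0.35,0,0,4,0],[0.35,0,0,7,0],[0.35,0,0,10,0],[0.35,0,0,12.5,0],[0.35,0,0,14.2,0],[0.35,0,0,15.3,0],[0.35,0,0,16,0],[0.35,0,0,16.5,0],[0.35,0,0,16.7,0],[0.35,0,0,16.7,0],[0.35,0,0,16.7,0]]'; python3 st.py; python3 -m jog '[[0.35,0,0,0.1,0],[0.35,0,0,0.2,0],[0.35,0,0,0.2,0]]' >/dev/null; python3 st.py;  python3 -m jog '[[0.35,0,0,0.1,0],[0.35,0,0,0.2,0],[0.35,0,0,0.2,0]]' >/dev/null; python3 st.py; python3 -m jog '[[0.35,0,0,0.05,0],[0.35,0,0,0.1,0],[0.35,0,0,0.1,0]]' >/dev/null; python3 st.py
```

```text
time_s: 28.08
tcp_pos: [0.567, -0.379, 0.0442]
tool_rot: [0.001, 0.854, 0.521, 0.0]
wrist_force: [0.1, 0.4, -2.1]
opening: 0.0408
t28.08 z0.0442 [ 0.567 -0.379] yaw1.0950 F [ 0.1  0.4 -2.1] M [-0.032  0.011 -0.044] op0.0408 t6 -0.000 q6 -0.206
t28.33 z0.0413 [ 0.5664 -0.3786] yaw1.0949 F [-0.4 -0.7 -2.5] M [ 0.037 -0.004 -0.055] op0.0409 t6 -0.000 q6 -0.206
t28.58 z0.0387 [ 0.5661 -0.3783] yaw1.0950 F [-0.4 -0.4 -1.2] M [-0.032 -0.022 -0.002] op0.0409 t6 -0.000 q6 -0.206
t28.83 z0.0378 [ 0.5661 -0.3783] yaw1.0950 F [ 0.6 -0.1 -2.1] M [ 0.011  0.015 -0.   ] op0.0412 t6 -0.000 q6 -0.206
```

```bash
python3 -m jog '[[0.35,0,0,0.1,0],[0.35,0,0,0.2,0],[0.35,0,0,0.2,0]]' >/dev/null; python3 st.py;  python3 -m jog '[[0.35,0,0,0.1,0],[0.35,0,0,0.2,0],[0.35,0,0,0.2,0]]' >/dev/null; python3 st.py; python3 -m jog '[[0.35,0,0,0.05,0],[0.35,0,0,0.1,0],[0.35,0,0,0.1,0]]' >/dev/null; python3 st.py; python3 -m jog '[[0.35,0,0,0.05,0],[0.35,0,0,0.1,0],[0.35,0,0,0.1,0]]' >/dev/null; python3 st.py
```

```text
t29.08 z0.0357 [ 0.5661 -0.3783] yaw1.0950 F [-0.4  0.3 -2.7] M [ 0.021  0.014 -0.048] op0.0412 t6 0.000 q6 -0.206
t29.33 z0.0336 [ 0.5661 -0.3783] yaw1.0950 F [-0.4 -0.  -2.2] M [-0.039  0.022 -0.011] op0.0406 t6 -0.000 q6 -0.206
t29.58 z0.0328 [ 0.5662 -0.3784] yaw1.0950 F [-0.1 -0.2 -1.8] M [ 0.063 -0.019 -0.014] op0.0408 t6 -0.000 q6 -0.206
t29.83 z0.0318 [ 0.5662 -0.3784] yaw1.0950 F [ 0.   0.8 -2. ] M [-0.006 -0.037  0.007] op0.0410 t6 -0.000 q6 -0.206
```

```bash
python3 -m jog '[[0.35,0,0,0.05,0],[0.35,0,0,0.1,0],[0.35,0,0,0.1,0]]' >/dev/null; python3 st.py;  python3 -m jog '[[0.35,0,0,0.05,0],[0.35,0,0,0.1,0],[0.35,0,0,0.1,0]]' >/dev/null; python3 st.py
```

```text
t30.08 z0.0308 [ 0.5662 -0.3784] yaw1.0950 F [-0.   0.5 -2.5] M [-0.037 -0.03  -0.036] op0.0409 t6 -0.002 q6 -0.206
t30.33 z0.0307 [ 0.5662 -0.3785] yaw1.0950 F [-2.   2.   4.7] M [0.363 0.398 0.022] op0.0406 t6 0.014 q6 -0.206
```

Contact at TCP 0.0307 as predicted. Releasing, then raising.

```bash
python3 -m jog '[[0.45,0,0,0,0],[0.6,0,0,0,0],[0.75,0,0,0,0],[0.75,0,0,0,0],[0.75,0,0,-0.5,0],[0.75,0,0,-2,0],[0.75,0,0,-5,0],[1,0,0,-8,0],[1,0,0,-12,0],[1,0,0,-16,0],[1,0,0,-18,0],[1,0,0,-18,0]]' 40; python3 -m jog '[[1,3,-3,0,0],[1,6,-6,0,0],[1,9,-9,0,0],[1,9,-9,0,0],[1,9,-9,0,0],[1,9,-9,0,0]]'
python3 - <<'E'
from h import *
x,y=.509,-.379
K=[circ(.566,-.379,.012,.052),circ(.446,-.378,.012,.024),circ(.566,-.379,.046,.021),bar(.509,-.379,.012,0,.24,.16)]
o=[]
for n,r in(("scene",(270,180,150,110)),("side",(215,150,130,80)),("wrist",(0,0,0,0))):
    c=cap(n,n+"F")
    if n!="wrist":
        overlay(c,n+"F",[],*r,6 if n=="side" else 5,n+"Fa"); overlay(c,n+"F",K,*r,5,n+"Fb")
E
python3 st.py
```

```text
time_s: 31.33
tcp_pos: [0.5689, -0.3805, 0.2175]
tool_rot: [0.006, 0.854, 0.521, 0.002]
wrist_force: [0.1, -0.1, -0.2]
opening: 0.0858
time_s: 31.83
tcp_pos: [0.5277, -0.2573, 0.2099]
tool_rot: [0.0, 0.854, 0.521, -0.0]
wrist_force: [-0.1, -0.5, 0.3]
opening: 0.0852
t31.98 z0.2100 [ 0.5283 -0.2588] yaw1.0938 F [ 0.7  0.4 -1. ] M [-0.001  0.022  0.016] op0.0854 t6 -0.001 q6 -0.086
```

View pics/sceneFb.png

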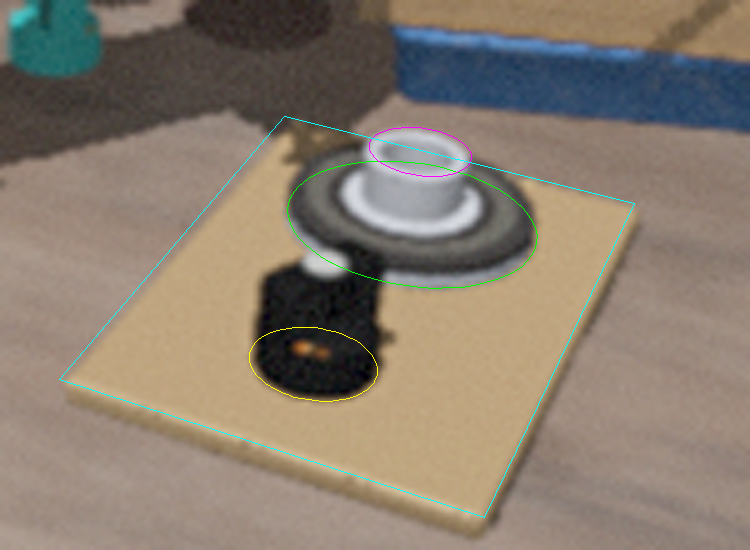

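View pics/sideFa.png

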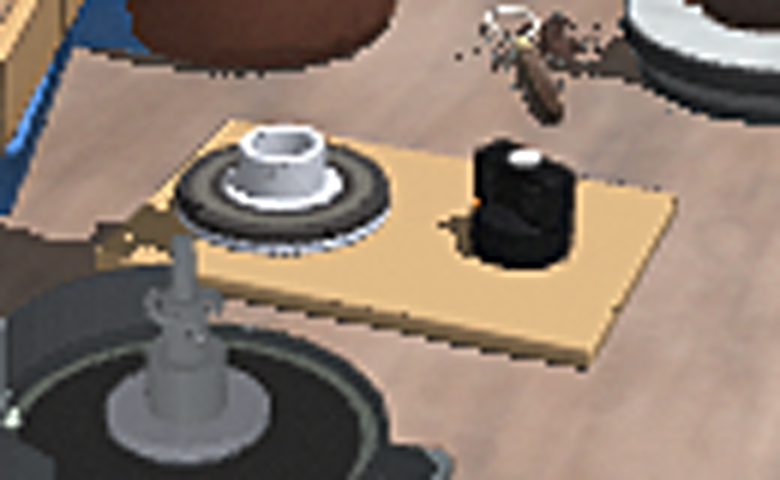

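View pics/wristF.png

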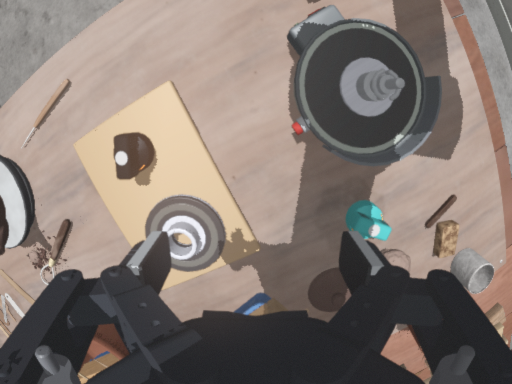

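Both sit flat and apart on the board, well within its edges, and the gripper is clear of everything. Handing in.

```bash
python3 -c "
from plant import env
print(env.hand_in())"
```

```text
the job is handed in; nothing more can be done
None
```

The knob and the disc are both off the lap and standing flat, side by side, on the ware board. I handed the job in at about 32 s of the 72 s allowed.

- **Knob:** I turned it about 1.9 rad clockwise in small steps. Free turning took about 0.15 N m, and I stopped when the torque rose to 0.30 N m at the stop. I then backed off about 0.035 rad and lifted it straight off.
- **Disc:** I lifted it off by its hub with no sign of binding.
- **Setting down:** I lowered each part in 1 mm steps until it touched. Contact came at the heights I expected, with under 6 N on the wrist.

**Last checks:**
- The final pictures show both parts upright. The knob is about 63 mm from the board's centre towards the robot and the disc about 57 mm on the far side, both near mid-width.
- The gripper was about 0.21 m up and clear of everything.
- Board corners measured from different cameras disagreed by up to about 9 mm. That is well inside the margin to the board's edges.
- Side moments of about 1.2 N m at the wrist built up as the knob met its stop. They faded during the lift.
- The hand-in gives no verdict, so I could not confirm the knob-to-spindle force limit directly.

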